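Scoop the degreased nuts into the parts drawer

ROBOT

A 6-joint arm with a two-finger parallel gripper is mounted at the origin on the work surface. World frame = base frame: x ahead of the robot, y to its left, z up, the work surface at z = 0. Lengths are in m, angles in rad, forces in N, time in s.
With the tool pointing down it reaches from about 0.225 to 0.875 m from the base axis. Payload 3.4 kg.
Tool frame: the origin (TCP) lies at the very end of the fingers, on their centre line; the grasp point (between the pads) lies 19 mm behind it; z points along the fingers, y is the direction in which the jaws open and shut (so a half turn about z gives the same grasp; the last joint's range is limited). The gripper opens to 85 mm and grips with 20 to 120 N. Pads are 22 mm wide; open, the fingers measure 114 mm over their backs; the gripper's body (76 mm by 85 mm) begins 54 mm behind the grasp point. The pads swing forward as they close: fully open they stand 13 mm farther back than shut.
Start: joints at [1.095, 0.276, 1.505, -0, 1.361, -0.121], TCP at [0.2, 0.539, 0.231] pointing down, gripper open.
Joint ranges: [-2.89, 2.89], [-0.75, 2.08], [0.22, 2.7], [-1.18, 4.32], [0.11, 2.71], [-2.7, 2.7]. Speed limits (rad/s): [2.57, 2.57, 3.14, 3.14, 3.14, 3.14].

INTERFACE

Orientations are given as a unit quaternion [w, x, y, z].
In Python, from rig import bot gives the robot as it stands.
- The arm moves only by the tool drive_tool, never from a script. Its argument "motion" is a list of rows, each an object with "rot": the turn, a rotation vector about the tool's x, y, z in rad, a list of three; "travel": the shift along the tool's x, y, z in m, a list of three; "gripper": the closure in counts, from 0 (fully open) to 255 (shut). In form: [{"rot": [rx, ry, rz], "travel": [tx, ty, tz], "gripper": gripper}, ...]. A call has 1 to 5 rows; each row is the pose to reach, as a shift and turn from the pose measured when the call began, along the tool's axes at that moment; what a row does not reach only later rows make up. A row lasts 1/12 s, in which the tool goes at most 41.7 mm and 7.16 degrees, less where a joint would pass 70% of its speed; a pose out of reach is approached as far as the arm can. A call with a gripper value outside its range is refused whole. The fingers move at their own pace and stop on an object; "squeeze" is the grip in N (left out, the last holds). Time passes only in rows, so rows that repeat a pose let the fingers close. It gives the time, the measured TCP pose, the force and the opening at its end, in the units of the state.
- bot.sense(): the state, without advancing time (a new reading comes with each control period).
- bot.grab_frame(name): name is "scene" or "top"; returns a dict with "image" (480x640x3 uint8, red, green, blue), "z_map" (480x640 float32, m along the optical axis (not along the pixel's ray), 0 where there is no reading), "fovy" (degrees; the focal length in pixels is half the picture's height over the tangent of half this angle, whatever the lens; pixels are square), "cx", "cy" (the principal point, pixels), "pose" (4x4, takes a point from camera to world coordinates). Camera axes: x right, y up, looking along -z (the intrinsics and any distortion apply to the point x, -y, -z); pixel columns grow to the right and rows downward; lengths in m; the calibration is good to about 2 mm. A picture is of the moment at which its call begins.
- bot.job_done(): hands the job in, once; it reports no verdict.
The state is a dict: "t": time; "joints": joint angles; "joint_vel": joint speeds; "effort": joint torques, N m; "tcp_pos": TCP position; "tool_rot": TCP orientation; "ft_force": force on the tool from outside, world axes, zero at the start; "ft_torque": the same for the moment, N m; "opening": finger opening in m.
Only numpy, scipy, OpenCV 4.12 (cv2) and the standard library are available. Lean on these libraries where they do the work, as an engineer would, in place of code of your own. Each camera call takes 0.05 s, during which the arm holds its last target.

TASK

Two large brass compression nuts on the worktop have just been degreased, so keep the gripper off them: take the flat scoop by its handle, push the nuts with it against the steel back rail so that they ride up onto the pan, lift both clear in one load and tip them into the open drawer of the parts cabinet. Then lay the scoop flat on the worktop and push the drawer fully shut. Leave the grey valve, the white filter cup and the red valve handle where they are.

Things in the scene. Friction and masses are not known exactly. Their poses are not given: they have to be found in the camera images.
- scoop_grip (a point): Flat sheet-metal scoop with black handle, 205 mm long, about 0.2 kg, lying flat. Point: middle of the handle, 34 mm above the pan's underside; x points along the scoop to its lip, z up. The handle is a bar along x, 22 mm wide, 24 mm high, bare from 43 mm behind this point to 27 mm ahead of it (there a 34 mm wide ferrule begins), its underside 22 mm above the worktop with nothing below.
- scoop_lip (a point): Middle of the scoop's front edge (lip), at its underside, 162 mm ahead of the handle point; same axes. The pan is 104 mm wide (100 mm clear between its cheeks) and 125 mm deep, of 2 mm sheet bevelled to 1 mm at the lip, friction 0.3; the rear wall is 34 mm high; the side cheeks are as high at the rear, 26 mm at 55 mm and 5 mm at 15 mm from the lip, where they end. The front is open.
- nut_a_mid (a point): One of two brass hexagon compression nuts, lying flat: 54 mm across flats, 62 mm across corners, 28 mm high, bottom edge chamfered, open bore 44 mm, 0.15 to 0.22 kg, slippery (friction about 0.3 on everything). Point: its centre, half-way up; z along the bore. Not to be touched by gripper or arm.
- nut_b_mid (a point): The other brass nut, the same in every way. Point: its centre, half-way up. Not to be touched by gripper or arm.
- rail_face (a point): Back rail: fixed galvanised steel angle on the worktop, 420 mm long (along y), 45 mm high. Point: middle of the lower edge of its front face; x points into the face, away from the robot. The nuts lie on the -x side, centres 55 to 85 mm from the face, in two of three places about 140 mm apart along the rail; the valve stands in the third.
- drawer (a joint): Drawer of the grey sheet-steel parts cabinet (fixed; 230 mm wide, 260 mm deep, 116 mm high). 0 = shut, grows as it is pulled out, in m, at most 0.17; it starts 0.125 to 0.165 open and stays where it is left; its runners take about 2 N to slide.
- drawer_floor (a point): Point on the drawer's inner floor, at the middle of the foot of the front panel, 17 mm above the worktop; moves with the drawer. x points into the cabinet (shutting), z up. Inside, the drawer reaches 232 mm along x and is 194 mm wide; its sides stand 71 mm and the front panel (6 mm thick) 93 mm above this floor. From x = joint value on, the cabinet's top covers it, its underside 95 mm above this floor.
- drawer_pull (a point): Middle of the bar pull on the drawer front: a round bar 10 mm thick and 90 mm long along y, 24 mm out from the front panel, 59 mm above the worktop; moves with the drawer. x points into the cabinet.
- valve_mid (a point): Grey PVC ball valve without its handle, standing on its foot, stem up: 90 mm long along x (roughly square to the rail), 62 mm wide, 84 mm high with the stem. Point: centre of its bore, 34 mm up. Leave alone.
- cup_mid (a point): White nylon filter cup standing upright, 72 mm in diameter, 105 mm high. Point: its centre, half-way up. Leave alone.
- lever_mid (a point): Red plastic valve handle lying on the worktop, 131 mm long along x, 38 mm wide, 18 mm high. Point: its middle. Leave alone.

How it is judged:
On the way, in this order (a step that is already met when the one before it is completed fails the run):
1. a nut is pushed against the back rail (contact force between any of nut_a, nut_b and rail above 0.3 N), for 0.04 s.
2. both nuts lie on the scoop's pan together, lifted clear of the worktop (height (world z) of scoop_grip above 0.07 m and x of nut_a_mid in the frame of scoop_grip between 0.03 and 0.165 m and y of nut_a_mid in the frame of scoop_grip between -0.05 and 0.05 m and z of nut_a_mid in the frame of scoop_grip between -0.03 and 0.025 m and height (world z) of each of nut_a_mid, nut_b_mid above 0.05 m and x of nut_b_mid in the frame of scoop_grip between 0.03 and 0.165 m and y of nut_b_mid in the frame of scoop_grip between -0.05 and 0.05 m and z of nut_b_mid in the frame of scoop_grip between -0.03 and 0.025 m), for 0.2 s.
At the end, for the whole second after the job is handed in: Both nuts lie at rest inside the drawer, the drawer is shut to within 12 mm, and the scoop lies released, flat (within 6 degrees) and at rest on the worktop (x of nut_a_mid in the frame of drawer_floor between 0 and 0.232 m and y of nut_a_mid in the frame of drawer_floor between -0.097 and 0.097 m and z of nut_a_mid in the frame of drawer_floor between 0 and 0.07 m and x of nut_b_mid in the frame of drawer_floor between 0 and 0.232 m and y of nut_b_mid in the frame of drawer_floor between -0.097 and 0.097 m and z of nut_b_mid in the frame of drawer_floor between 0 and 0.07 m and value of joint drawer below 0.012 m and angle between scoop_grip's own z axis and vertical below 0.1 rad and height (world z) of scoop_grip between 0.025 and 0.043 m and linear speed of each of scoop, nut_a, nut_b below 0.02 m/s); the robot touches nothing.
It fails at once if the gripper or the arm touches a nut (contact force between any of the fingers, the arm and nut_a above 1 N or contact force between any of the fingers, the arm and nut_b above 1 N).
It fails at once if the valve, the filter cup or the red handle is moved more than 20 mm (distance of any of valve_mid, cup_mid, lever_mid from where it was at the start of the episode above 0.02 m).
It also fails if it takes over 72 s, if anything falls off the work surface, if the arm or the gripper's body presses on something with over 40 N, if the wrist force passes 120 N, or if a joint passes its speed limit or range.

## Working session

There is one attempt and no reset: what is moved stays moved. The work goes in short steps, Python scripts to look and compute and a tool call to move; the robot and the scene stay as the last step left them, time stands still between calls to the robot, and variables do not carry over. Pictures are saved under pics/ and viewed, and the job is handed in when it is done.

Besides the shell and the picture viewer there is one more tool, called after ">>>" in YAML: its name, and indented under it one key for each argument. drive_tool: Moves the arm, as the interface text tells. Its arguments: {"type":"object","properties":{"motion":{"type":"array","items":{"type":"object","properties":{"rot":{"type":"array","items":{"type":"number"}},"travel":{"type":"array","items":{"type":"number"}},"gripper":{"type":"number"}}}},"squeeze":{"type":"number"}},"required":["motion"]}

```bash
ls -la; mkdir -p pics; cat > h.py <<'E'
import numpy as np, cv2, json
from scipy.spatial.transform import Rotation as R
from rig import bot
def snap(name,fn=None):
    f=bot.grab_frame(name)
    np.savez(f'pics/{fn}.npz',**{k:np.asarray(v) for k,v in f.items()})
    cv2.imwrite(f'pics/{fn}.png',cv2.cvtColor(f['image'],cv2.COLOR_RGB2BGR))
    return f
def load(fn): 
    d=np.load(f'pics/{fn}.npz'); return {k:d[k] for k in d.files}
def cloud(f):
    z=f['z_map']; H,W=z.shape; fl=H/2/np.tan(np.radians(float(f['fovy']))/2)
    u,v=np.meshgrid(np.arange(W),np.arange(H))
    X=(u-float(f['cx']))/fl*z; Y=-(v-float(f['cy']))/fl*z
    P=np.stack([X,Y,-z],-1)@f['pose'][:3,:3].T+f['pose'][:3,3]
    P[z<=0]=np.nan
    return P
E
python3 - <<'E'
from h import *
print(bot.sense())
for n in('scene','top'):
    f=snap(n,n+'0'); print(n,f['fovy'],f['cx'],f['cy'],f['pose'].round(3).tolist(), [k for k in f], (f['z_map']>0).mean())
E
```

```text
total 12
drwxr-xr-x  3 agent agent 4096 Dec  7 04:18 .
drwxr-xr-x 23 root  root  4096 Dec  7 04:18 ..
drwxr-xr-x  2 agent agent 4096 Dec  7 04:18 pics
{'t': 0.0, 'joints': array([ 1.09501314e+00,  2.76576406e-01,  1.50613273e+00, -5.68753655e-06,
        1.36071765e+00, -1.21018113e-01]), 'joint_vel': array([ 0.00094315,  0.00079768, -0.00064505,  0.00028672, -0.00026954,
       -0.0008939 ]), 'effort': array([ 1.72581236e-03, -4.16795218e+01, -2.45811456e+01,  1.38052551e-04,
        1.11751427e-02, -1.01305068e-05]), 'tcp_pos': array([0.19950681, 0.53870671, 0.23045049]), 'tool_rot': array([-2.66952586e-04,  1.76453129e-01,  9.84308616e-01, -8.77357788e-04]), 'ft_force': array([ 0.35840917, -0.18766358,  0.19565524]), 'ft_torque': array([-0.00729836,  0.04980329, -0.04560126]), 'opening': 0.08530255482079839}
scene 55.68403958605904 322.6455284036271 239.52873793595313 [[0.014, -0.562, 0.827, 1.452], [1.0, -0.01, -0.024, -0.005], [0.022, 0.827, 0.562, 0.685], [0.0, 0.0, 0.0, 1.0]] ['image', 'z_map', 'fovy', 'cx', 'cy', 'pose'] 0.9962109375
top 55.67872653487824 315.3013283133558 243.7392679523407 [[0.018, 0.981, -0.191, 0.357], [-1.0, 0.019, 0.004, 0.029], [0.007, 0.191, 0.982, 1.266], [0.0, 0.0, 0.0, 1.0]] ['image', 'z_map', 'fovy', 'cx', 'cy', 'pose'] 0.9958235677083334
```

View pics/scene0.png

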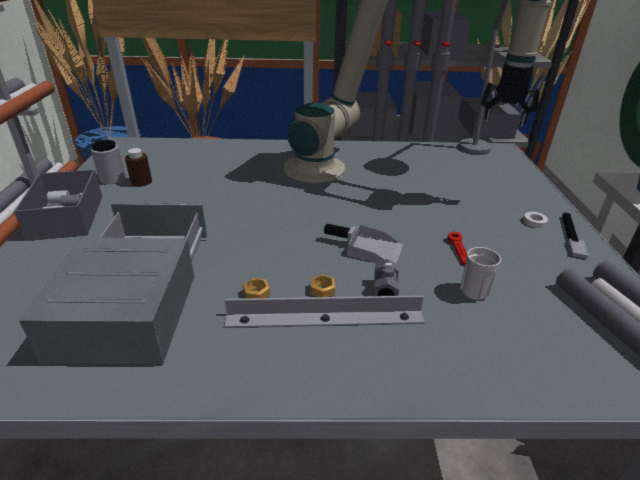

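View pics/top0.png

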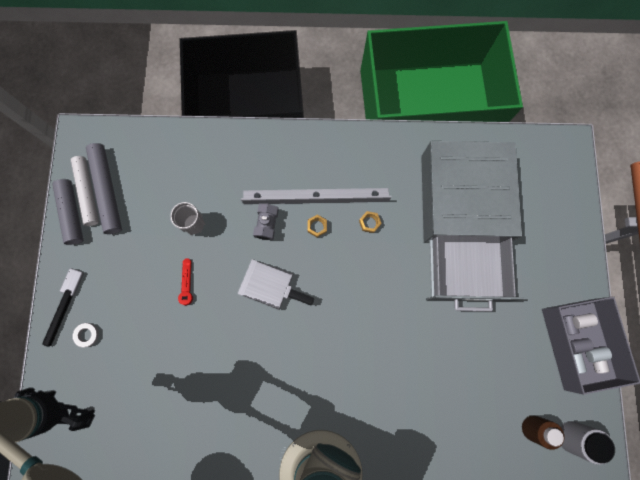

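The scene view shows the cabinet on the left with its drawer open toward the robot, the nuts at about (257,289) and (323,287), and the valve at (387,280). In the top view the nuts are at (317,226) and (371,222), the scoop at (275,285) with its handle end at (312,299), the rail at y≈195, and the drawer pull at (475,306). The lever is at (186,282) and the cup at (185,216).

```bash
python3 - <<'E'
from h import *
for n in('top0','scene0'):
    f=load(n); P=cloud(f); im=f['image'].astype(int)
    g=P[...,2]; ok=(abs(P[...,0]-.5)<.35)&(abs(P[...,1])<.35)
    print(n,'table z median',np.nanmedian(g[ok&(abs(g)<.012)]))
    hsv=cv2.cvtColor(f['image'],cv2.COLOR_RGB2HSV)
    m=(hsv[...,0]>12)&(hsv[...,0]<32)&(hsv[...,1]>120)&(g>0.005)&(g<.05)&(P[...,0]>.4)&(P[...,0]<.9)&(abs(P[...,1])<.4)
    nn,l,st,c=cv2.connectedComponentsWithStats(m.astype(np.uint8))
    for i in range(1,nn):
        if st[i,4]>60:
            q=P[l==i]; t=q[q[:,2]>np.percentile(q[:,2],90)-.004]
            print('nut',st[i,4],c[i],'top z',np.percentile(q[:,2],90), 'minmax c',(t.min(0)+t.max(0))/2,'circle',cv2.minEnclosingCircle(t[:,:2].astype(np.float32)))
P=cloud(load('top0')); g=P[...,2]
im=load('top0')['image']
# crop
cv2.imwrite('pics/crop0.png',cv2.cvtColor(cv2.resize(im[180:320,230:400],None,fx=4,fy=4,interpolation=cv2.INTER_CUBIC),cv2.COLOR_RGB2BGR))
def pr(u,v): print((u,v),P[v,u].round(4))
for uv in [(246,262),(270,264),(298,275),(282,306),(240,294),(300,294),(305,297),(310,300),(314,302),(268,283),(245,200),(315,199),(388,198),(245,192),(265,208),(265,230),(475,306),(435,300),(517,300),(475,270),(434,270),(513,270),(475,240),(475,225),(186,282),(185,216)]: pr(*uv)
E
```

```text
top0 table z median 0.0003231218858135154
nut 177 [369.86440678 221.26553672] top z 0.030140155977483787 minmax c [ 0.66566742 -0.12785035  0.03045108] circle ((0.6645093560218811, -0.12717045843601227), 0.02873286046087742)
nut 168 [316.82738095 225.04166667] top z 0.029603743674090355 minmax c [0.65116023 0.02061296 0.0300048 ] circle ((0.6511214971542358, 0.020622530952095985), 0.02893059328198433)
scene0 table z median -9.28531596182669e-05
nut 407 [322.24078624 285.67076167] top z 0.027588043053279845 minmax c [0.65602693 0.0208528  0.02750014] circle ((0.6566503047943115, 0.02122909016907215), 0.029331455007195473)
nut 397 [256.07052897 288.23677582] top z 0.027654504817066397 minmax c [ 0.67028368 -0.12900343  0.02690288] circle ((0.6708200573921204, -0.12890124320983887), 0.029454318806529045)
(246, 262) [ 0.5474  0.2184 -0.001 ]
(270, 264) [ 0.5431  0.1507 -0.0015]
(298, 275) [ 0.5137  0.0712 -0.0035]
(282, 306) [0.4263 0.113  0.0006]
(240, 294) [0.457  0.2302 0.0023]
(300, 294) [0.4569 0.063  0.0425]
(305, 297) [0.4488 0.0493 0.0467]
(310, 300) [0.4414 0.0358 0.0422]
(314, 302) [0.4388 0.0249 0.0025]
(268, 283) [0.4886 0.1535 0.0063]
(245, 200) [0.7171 0.2237 0.0374]
(315, 199) [0.7242 0.0276 0.0368]
(388, 198) [ 0.7321 -0.1782  0.0342]
(245, 192) [0.7493 0.2293 0.0093]
(265, 208) [0.6869 0.1635 0.0671]
(265, 230) [0.6261 0.1614 0.0641]
(475, 306) [ 0.4364 -0.4219 -0.0012]
(435, 300) [ 0.4511 -0.312  -0.0039]
(517, 300) [ 4.551e-01 -5.394e-01 -2.000e-04]
(475, 270) [ 0.5343 -0.4197  0.0185]
(434, 270) [ 0.5269 -0.296   0.0553]
(513, 270) [ 0.5266 -0.4955  0.0859]
(475, 240) [ 0.619  -0.4235  0.0195]
(475, 225) [ 0.6392 -0.3913  0.1138]
(186, 282) [0.4858 0.3773 0.0189]
(185, 216) [0.6724 0.3938 0.0182]
```

View pics/crop0.png

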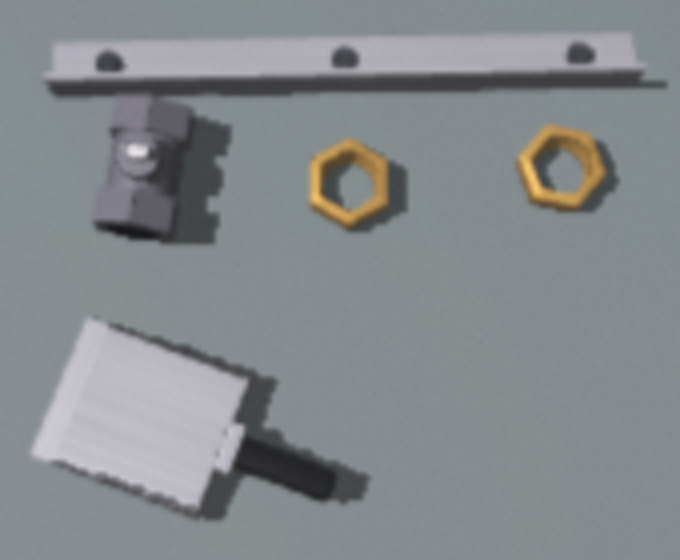

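```bash
python3 - <<'E'
from h import *
for n in('top0','scene0'):
    f=load(n); P=cloud(f); hsv=cv2.cvtColor(f['image'],cv2.COLOR_RGB2HSV); g=P[...,2]
    box=(P[...,0]>.39)&(P[...,0]<.58)&(P[...,1]>-.02)&(P[...,1]<.28)
    blk=box&(hsv[...,2]<70)&(g>.034)&(g<.06)
    q=P[blk]; c=q.mean(0); u,s,vt=np.linalg.svd(q[:,:2]-c[:2],full_matrices=False); d=vt[0]*np.sign(vt[0][1])
    pr=(q[:,:2]-c[:2])@d
    print(n,'handle n',len(q),'c',c.round(4),'dir yaw',np.degrees(np.arctan2(d[1],d[0])),'ext',pr.min(),pr.max(),'z',np.percentile(q[:,2],[10,50,90]))
    pan=box&(hsv[...,2]>120)&(hsv[...,1]<60)&(g>-.01)&(g<.05)
    nn,l,st,cc=cv2.connectedComponentsWithStats(pan.astype(np.uint8)); i=1+np.argmax(st[1:,4])
    q=P[l==i]; r=cv2.minAreaRect(q[:,:2].astype(np.float32)); print('pan',len(q),r, cv2.boxPoints(r).round(4).tolist())
    # rail face: points z>.02 nearest robot
    m=(P[...,0]>.69)&(P[...,0]<.76)&(g>.025)&(g<.055)&(P[...,1]>-.19)&(P[...,1]<.09)
    q=P[m]; print('rail n',len(q),np.percentile(q[:,2],[5,50,95]))
    ys=np.linspace(-.18,.08,14); xs=[np.percentile(q[abs(q[:,1]-y)<.01][:,0],[5,50,95]).round(4).tolist() for y in ys]
    for k in (0,4,8,13): print('  y',ys[k].round(3),xs[k])
    a=np.polyfit(ys,[x[1] for x in xs],1); print('fit x=',a)
    # drawer front / cabinet
    for nm,b in (('front',(P[...,0]>.4)&(P[...,0]<.5)&(g>.09)&(g<.125)&(P[...,1]<-.3)&(P[...,1]>-.54)),('pull',(P[...,0]>.38)&(P[...,0]<.5)&(g>.045)&(g<.075)&(P[...,1]<-.3)&(P[...,1]>-.54)),('cab',(P[...,0]>.55)&(P[...,0]<.95)&(g>.1)&(g<.13)&(P[...,1]<-.25)&(P[...,1]>-.6)),('valve',(P[...,0]>.55)&(P[...,0]<.72)&(g>.05)&(g<.1)&(P[...,1]<.25)&(P[...,1]>.08)),('cup',(P[...,0]>.55)&(P[...,0]<.8)&(g>.08)&(g<.13)&(P[...,1]<.5)&(P[...,1]>.3)),('lever',(P[...,0]>.35)&(P[...,0]<.6)&(g>.011)&(g<.03)&(P[...,1]<.45)&(P[...,1]>.3))):
        q=P[b]
        if len(q)>5: print(nm,len(q),np.percentile(q,[2,50,98],axis=0).round(3).tolist())
E
```

```text
top0 handle n 205 c [0.4495 0.0599 0.0456] dir yaw 69.35386305418415 ext -0.033807412847745244 0.033021213096685265 z [0.04195147 0.04587797 0.04931639]
pan 6609 ((0.4849887788295746, 0.13005688786506653), (0.18994909524917603, 0.29986125230789185), 0.025527348741889) [[0.38989999890327454, 0.2799000144004822], [0.39010000228881836, -0.019899999722838402], [0.5799999833106995, -0.01979999989271164], [0.5799000263214111, 0.2800000011920929]]
rail n 377 [0.02654505 0.04135892 0.04781268]
  y -0.18 [0.7311, 0.7334, 0.7356]
  y -0.1 [0.7287, 0.73, 0.7342]
  y -0.02 [0.7257, 0.7272, 0.7317]
  y 0.08 [0.7213, 0.7235, 0.727]
fit x= [-0.03821978  0.7263033 ]
front 271 [[0.448, -0.505, 0.091], [0.452, -0.403, 0.109], [0.457, -0.304, 0.114]]
pull 335 [[0.422, -0.495, 0.046], [0.437, -0.421, 0.062], [0.496, -0.323, 0.073]]
cab 8242 [[0.617, -0.506, 0.111], [0.738, -0.394, 0.116], [0.867, -0.282, 0.121]]
valve 509 [[0.612, 0.137, 0.05], [0.653, 0.161, 0.058], [0.699, 0.19, 0.081]]
cup 278 [[0.619, 0.336, 0.081], [0.66, 0.379, 0.098], [0.688, 0.405, 0.108]]
lever 377 [[0.428, 0.361, 0.011], [0.47
[... 476 characters left out ...]
07]]
rail n 1149 [0.02606182 0.03686048 0.04558002]
  y -0.18 [0.7337, 0.7367, 0.7391]
  y -0.1 [0.7309, 0.7342, 0.7367]
  y -0.02 [0.7268, 0.7311, 0.7339]
  y 0.08 [0.7254, 0.7275, 0.7303]
fit x= [-0.03550549  0.73041758]
front 649 [[0.451, -0.506, 0.09], [0.455, -0.406, 0.101], [0.459, -0.304, 0.11]]
pull 786 [[0.452, -0.494, 0.046], [0.455, -0.415, 0.06], [0.492, -0.317, 0.074]]
cab 11079 [[0.621, -0.507, 0.103], [0.776, -0.394, 0.116], [0.873, -0.282, 0.118]]
valve 542 [[0.613, 0.137, 0.05], [0.67, 0.16, 0.059], [0.705, 0.19, 0.084]]
cup 655 [[0.621, 0.336, 0.081], [0.654, 0.371, 0.094], [0.691, 0.404, 0.106]]
lever 249 [[0.43, 0.361, 0.011], [0.472, 0.377, 0.016], [0.541, 0.393, 0.021]]
```

```bash
cat >> h.py <<'E'
def tgt(yaw,pitch=0):
    "tool pointing down, tool x at world yaw (deg); pitch>0 = nose(tool x) down"
    c,s=np.cos(np.radians(yaw)),np.sin(np.radians(yaw))
    x=np.array([c,s,0]);z=np.array([0,0,-1.]);y=np.cross(z,x)
    return R.from_matrix(np.stack([x,y,z],1))*R.from_rotvec([0,-np.radians(pitch),0])
def cur():
    s=bot.sense(); q=s['tool_rot']; return s,np.array(s['tcp_pos']),R.from_quat([q[1],q[2],q[3],q[0]])
def delta(p,Rt):
    s,p0,R0=cur()
    print('from',p0.round(4),'t',round(s['t'],2),'travel',(R0.inv().apply(np.array(p)-p0)).round(4).tolist(),'rot',(R0.inv()*Rt).as_rotvec().round(4).tolist())
def info():
    s,p,r=cur(); m=r.as_matrix()
    print('t',round(s['t'],2),'p',p.round(4),'yaw',np.degrees(np.arctan2(m[1,0],m[0,0])).round(2),'pitch',np.degrees(np.arcsin(-m[2,0])).round(2),'roll',np.degrees(np.arcsin(m[2,1])).round(2),'F',s['ft_force'].round(2),'T',s['ft_torque'].round(3),'op',round(s['opening'],4),'j',s['joints'].round(2))
E
python3 - <<'E'
from h import *
delta([.457,.071,.12],tgt(70))
E
```

```text
from [0.1996 0.5388 0.2305] t 0.1 travel [-0.4039, -0.349, 0.111] rot [-0.0014, 0.0011, 1.5651]
```

>>> drive_tool:
  motion:
    - {"travel":[-0.031,-0.027,0.008],"rot":[0,0,0.12],"gripper":0}
    - {"travel":[-0.062,-0.054,0.016],"rot":[0,0,0.24],"gripper":0}
    - {"travel":[-0.093,-0.081,0.024],"rot":[0,0,0.36],"gripper":0}
    - {"travel":[-0.124,-0.108,0.03],"rot":[0,0,0.48],"gripper":0}
    - {"travel":[-0.155,-0.135,0.036],"rot":[0,0,0.6],"gripper":0}
  squeeze: 120

```text
t: 0.52
tcp_pos: [0.2976, 0.3571, 0.1941]
tool_rot: [-0.0, 0.462, 0.887, -0.001]
ft_force: [1.2, 0.2, -0.3]
opening: 0.0856
```

```bash
python3 - <<'E'
from h import *
info();delta([.457,.071,.12],tgt(70))
E
```

```text
t 0.52 p [0.2976 0.3571 0.1941] yaw 125.02 pitch 0.06 roll -0.13 F [ 1.19  0.23 -0.33] T [-0.016 -0.033  0.008] op 0.0856 j [ 0.73  0.14  1.79 -0.    1.22  0.12]
from [0.2976 0.3571 0.1941] t 0.52 travel [-0.3257, -0.0335, 0.0745] rot [-0.0016, 0.0021, 0.9603]
```

>>> drive_tool:
  motion:
    - {"travel":[-0.04,-0.004,0.006],"rot":[0,0,0.12],"gripper":0}
    - {"travel":[-0.08,-0.008,0.014],"rot":[0,0,0.24],"gripper":0}
    - {"travel":[-0.12,-0.012,0.024],"rot":[0,0,0.36],"gripper":0}
    - {"travel":[-0.16,-0.017,0.034],"rot":[0,0,0.48],"gripper":0}
    - {"travel":[-0.2,-0.021,0.044],"rot":[0,0,0.6],"gripper":0}

```text
t: 0.93
tcp_pos: [0.3952, 0.1793, 0.1499]
tool_rot: [0.0, 0.705, 0.709, -0.001]
ft_force: [1.0, 0.0, 0.1]
opening: 0.0853
```

```bash
python3 - <<'E'
from h import *
info();delta([.457,.071,.10],tgt(70))
E
```

```text
t 0.93 p [0.3952 0.1793 0.1499] yaw 90.31 pitch 0.12 roll -0.08 F [0.96 0.01 0.08] T [-0.015  0.004 -0.016] op 0.0853 j [ 0.27  0.13  1.92 -0.    1.1   0.26]
from [0.3952 0.1793 0.1499] t 0.93 travel [-0.1085, 0.0613, 0.05] rot [-0.001, 0.0024, 0.3545]
```

>>> drive_tool:
  motion:
    - {"travel":[-0.034,0.019,0.012],"rot":[0,0,0.11],"gripper":0}
    - {"travel":[-0.068,0.038,0.025],"rot":[0,0.001,0.22],"gripper":0}
    - {"travel":[-0.098,0.056,0.037],"rot":[0,0.002,0.33],"gripper":0}
    - {"travel":[-0.1085,0.061,0.05],"rot":[-0.001,0.0024,0.3545],"gripper":0}
    - {"travel":[-0.1085,0.061,0.05],"rot":[-0.001,0.0024,0.3545],"gripper":0}

```text
t: 1.35
tcp_pos: [0.4567, 0.0682, 0.0978]
tool_rot: [-0.001, 0.821, 0.572, -0.002]
ft_force: [-0.4, 0.4, 0.4]
opening: 0.0856
```

```bash
python3 - <<'E'
from h import *
snap('scene','s1');snap('top','t1')
info();delta([.457,.071,.015],tgt(70))
a=load('s1')['image'][180:280,280:440]; b=load('t1')['image'][230:330,220:380]
cv2.imwrite('pics/c1.png',cv2.cvtColor(np.vstack([cv2.resize(x,(480*16//10,300)) for x in(a,b)]),cv2.COLOR_RGB2BGR))
E
```

```text
t 1.45 p [0.4559 0.0707 0.0994] yaw 69.93 pitch 0.03 roll -0.15 F [ 0.14 -0.01 -0.78] T [ 0.054  0.033 -0.02 ] op 0.0853 j [0.   0.23 1.94 0.   0.98 0.35]
from [0.4559 0.0707 0.0994] t 1.45 travel [0.0006, 0.0012, 0.0844] rot [-0.0026, 0.0004, -0.0011]
```

View pics/c1.png

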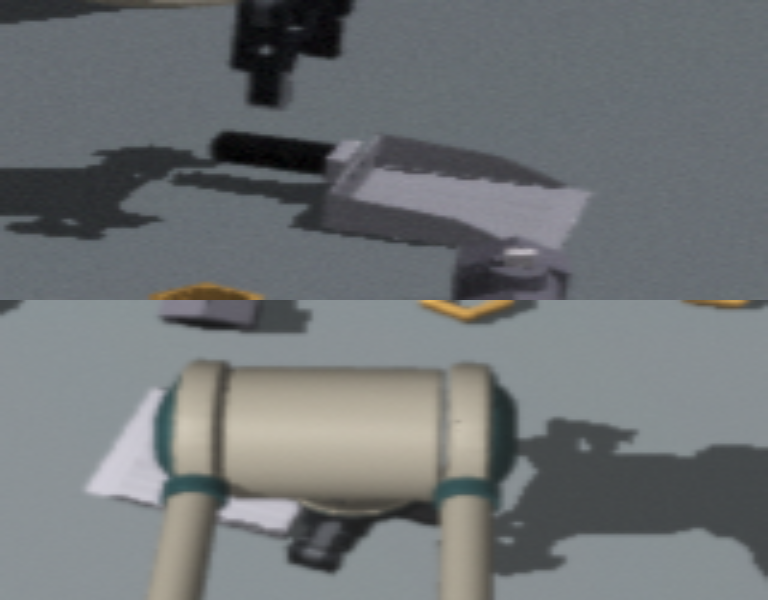

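The upper (scene) crop shows the open fingers just above the handle, with the handle spanning (215,150)–(330,160). The lower (top) crop shows the wrist covering the handle. I'll go down.

>>> drive_tool:
  motion:
    - {"travel":[0,0.001,0.025],"rot":[-0.0026,0,0],"gripper":0}
    - {"travel":[0,0.001,0.05],"rot":[-0.0026,0,0],"gripper":0}
    - {"travel":[0,0.001,0.072],"rot":[-0.0026,0,0],"gripper":0}
    - {"travel":[0,0.001,0.084],"rot":[-0.0026,0,0],"gripper":0}
    - {"travel":[0,0.001,0.084],"rot":[-0.0026,0,0],"gripper":0}

```text
t: 1.87
tcp_pos: [0.4541, 0.0718, 0.0139]
tool_rot: [-0.001, 0.819, 0.574, -0.002]
ft_force: [-0.0, -0.0, 0.3]
opening: 0.0852
```

```bash
python3 - <<'E'
from h import *
snap('scene','s2')
info();delta([.457,.071,.015],tgt(70))
a=load('s2')['image'][180:280,280:440]
cv2.imwrite('pics/c2.png',cv2.cvtColor(cv2.resize(a,(800,500)),cv2.COLOR_RGB2BGR))
E
```

```text
t 1.92 p [0.4553 0.0717 0.0151] yaw 70.06 pitch 0.06 roll -0.14 F [-0.21  0.26  0.15] T [ 0.006  0.003 -0.026] op 0.0855 j [ 0.01  0.35  2.05 -0.    0.75  0.35]
from [0.4553 0.0717 0.0151] t 1.92 travel [-0.0001, 0.0018, 0.0001] rot [-0.0024, 0.001, 0.0011]
```

View pics/c2.png

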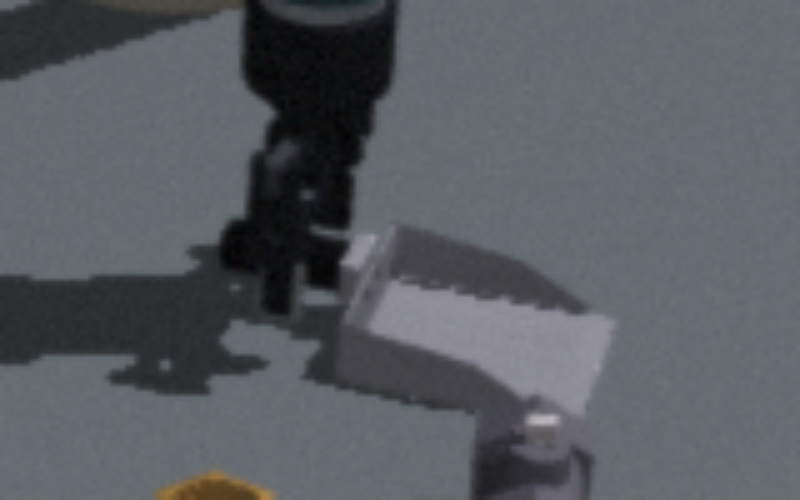

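The scene crop shows the fingers straddling the handle midway, clear of the ferrule at (360,260). I'll close the gripper.

>>> drive_tool:
  motion:
    - {"travel":[0,0,0],"rot":[0,0,0],"gripper":255}
    - {"travel":[0,0,0],"rot":[0,0,0],"gripper":255}
    - {"travel":[0,0,0],"rot":[0,0,0],"gripper":255}
    - {"travel":[0,0,0],"rot":[0,0,0],"gripper":255}
    - {"travel":[0,0,0],"rot":[0,0,0],"gripper":255}
  squeeze: 120

```text
t: 2.33
tcp_pos: [0.4558, 0.0718, 0.0158]
tool_rot: [-0.0, 0.819, 0.574, -0.0]
ft_force: [-0.2, 0.8, -0.2]
opening: 0.0254
```

```bash
python3 - <<'E'
from h import *
info()
E
```

```text
t 2.33 p [0.4558 0.0718 0.0158] yaw 70.07 pitch 0.02 roll -0.05 F [-0.22  0.77 -0.18] T [ 0.031  0.047 -0.004] op 0.0254 j [ 0.01  0.35  2.04 -0.    0.75  0.35]
```

>>> drive_tool:
  motion:
    - {"travel":[0,0,0],"rot":[0,0,0],"gripper":255}
    - {"travel":[0,0,0],"rot":[0,0,0],"gripper":255}

```text
t: 2.5
tcp_pos: [0.4558, 0.0717, 0.0161]
tool_rot: [-0.0, 0.819, 0.574, -0.0]
ft_force: [-1.1, 0.3, 3.2]
opening: 0.0204
```

```bash
python3 - <<'E'
from h import *
info(); snap('scene','s3')
delta([.456,.0718,.075],tgt(70))
a=load('s3')['image'][180:280,280:440]
cv2.imwrite('pics/c3.png',cv2.cvtColor(cv2.resize(a,(800,500)),cv2.COLOR_RGB2BGR))
E
```

```text
t 2.5 p [0.4558 0.0717 0.0161] yaw 70.07 pitch 0.02 roll -0.04 F [-1.07  0.28  3.16] T [ 0.065  0.15  -0.051] op 0.0204 j [ 0.01  0.34  2.04 -0.    0.75  0.35]
from [0.4558 0.0717 0.0161] t 2.55 travel [0.0001, 0.0001, -0.0589] rot [-0.0007, 0.0003, 0.0011]
```

View pics/c3.png

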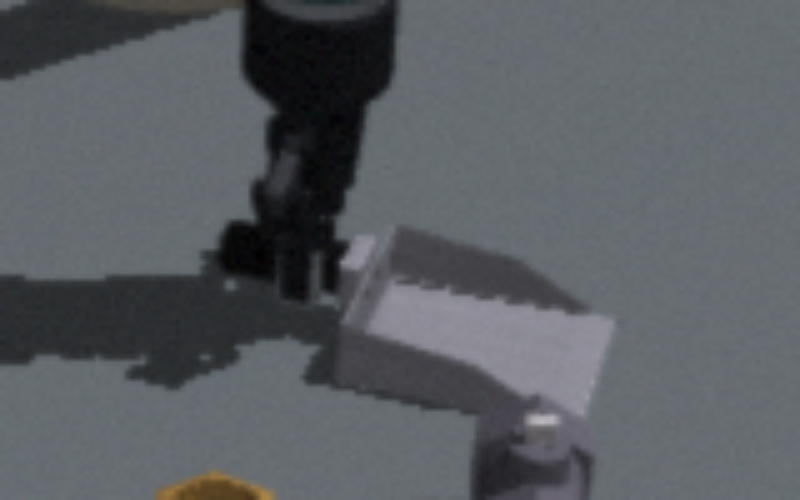

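The crop shows the fingers closed on the handle (opening 20 mm) and the scoop not displaced. I'll lift and swing it to rail heading.

>>> drive_tool:
  motion:
    - {"travel":[0,0,-0.03],"rot":[0,0,0],"gripper":255}
    - {"travel":[0,0,-0.055],"rot":[0,0,0.05],"gripper":255}
    - {"travel":[0,0,-0.06],"rot":[0,0,0.15],"gripper":255}
    - {"travel":[0,0,-0.06],"rot":[0,0,0.27],"gripper":255}
    - {"travel":[0,0,-0.06],"rot":[0,0,0.39],"gripper":255}

```text
t: 2.97
tcp_pos: [0.456, 0.0716, 0.0765]
tool_rot: [0.0, 0.916, 0.402, -0.0]
ft_force: [-0.2, -0.3, -2.7]
opening: 0.0205
```

```bash
python3 - <<'E'
from h import *
info(); snap('scene','s4')
delta([.435,.013,.075],tgt(2.1))
a=load('s4')['image'][180:300,280:440]
cv2.imwrite('pics/c4.png',cv2.cvtColor(cv2.resize(a,(800,600)),cv2.COLOR_RGB2BGR))
E
```

```text
t 2.97 p [0.456  0.0716 0.0765] yaw 47.38 pitch 0.01 roll 0.01 F [-0.22 -0.27 -2.72] T [-0.085  0.088 -0.01 ] op 0.0205 j [ 0.    0.26  1.97 -0.    0.91  0.75]
from [0.4556 0.0715 0.0761] t 3.02 travel [-0.057, 0.0247, 0.0011] rot [-0.0001, 0.001, 0.7866]
```

View pics/c4.png

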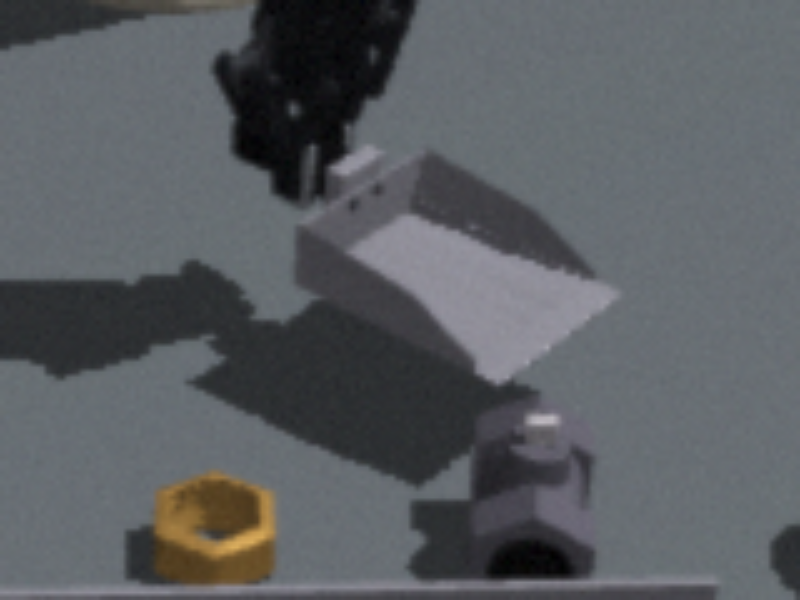

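The scoop is up and level, with its lip at (500,380)–(615,295) in the crop. I'll turn on.

>>> drive_tool:
  motion:
    - {"travel":[-0.012,0.005,0],"rot":[0,0,0.12],"gripper":255}
    - {"travel":[-0.024,0.01,0],"rot":[0,0,0.24],"gripper":255}
    - {"travel":[-0.036,0.015,0],"rot":[0,0,0.36],"gripper":255}
    - {"travel":[-0.048,0.02,0],"rot":[0,0,0.48],"gripper":255}
    - {"travel":[-0.057,0.0247,0],"rot":[0,0,0.6],"gripper":255}

```text
t: 3.43
tcp_pos: [0.4338, 0.0123, 0.0755]
tool_rot: [0.0, 0.994, 0.11, -0.001]
ft_force: [-0.5, -0.2, -2.9]
opening: 0.0201
```

>>> drive_tool:
  motion:
    - {"travel":[0,0,0],"rot":[0,0,0.1],"gripper":255}
    - {"travel":[0,0,0],"rot":[0,0,0.187],"gripper":255}
    - {"travel":[0,0,0],"rot":[0,0,0.187],"gripper":255}

```text
t: 3.68
tcp_pos: [0.4331, 0.012, 0.075]
tool_rot: [0.0, 1.0, 0.016, -0.002]
ft_force: [0.6, 0.2, -1.9]
opening: 0.0204
```

```bash
cat >> h.py <<'E'
def crops(s,t,a,b,tag):
    "save crops: a,b=(u0,v0,u1,v1)"
    ims=[]
    for n,r,w in(('scene',a,s),('top',b,t)):
        f=snap(n,tag+n[0]); i=f['image'][r[1]:r[3],r[0]:r[2]]; k=min(800/i.shape[1],300/i.shape[0]); i=cv2.resize(i,None,fx=k,fy=k)
        ims.append(cv2.copyMakeBorder(i,0,300-i.shape[0],0,800-i.shape[1],cv2.BORDER_CONSTANT))
    cv2.imwrite(f'pics/{tag}.png',cv2.cvtColor(np.vstack(ims),cv2.COLOR_RGB2BGR))
E
python3 - <<'E'
from h import *
info(); delta([.435,.013,.0165],tgt(2.1))
crops(0,0,(220,180,440,320),(230,180,400,320),'k5')
for n in 'st':
    f=load('k5'+n);P=cloud(f);hsv=cv2.cvtColor(f['image'],cv2.COLOR_RGB2HSV);g=P[...,2]
    m=(g>.045)&(g<.075)&(P[...,0]>.5)&(P[...,0]<.7)&(abs(P[...,1])<.12)&(hsv[...,2]>90)
    q=P[m]; print(n,len(q),np.percentile(q,[2,50,98],axis=0).round(4).tolist()); r=cv2.minAreaRect(q[:,:2].astype(np.float32)); print(r)
E
```

```text
t 3.68 p [0.4331 0.012  0.075 ] yaw 1.88 pitch 0.26 roll -0.0 F [ 0.56  0.22 -1.9 ] T [-0.059  0.088 -0.004] op 0.0204 j [-0.13  0.22  2.03 -0.    0.9   1.41]
from [0.4331 0.012  0.075 ] t 3.68 travel [0.0022, -0.0009, 0.0585] rot [-0.0, 0.0045, -0.0039]
s 874 [[0.5021, -0.0324, 0.0575], [0.5523, 0.0131, 0.0598], [0.5912, 0.0634, 0.0623]]
((0.5475563406944275, 0.016696501523256302), (0.09480559825897217, 0.1038878932595253), 1.5720094442367554)
t 824 [[0.5297, -0.0317, 0.0556], [0.5612, 0.0137, 0.0603], [0.5909, 0.0657, 0.0656]]
((0.5580796599388123, 0.017086129635572433), (0.06744825094938278, 0.10138238966464996), 1.3036352396011353)
```

View pics/k5.png

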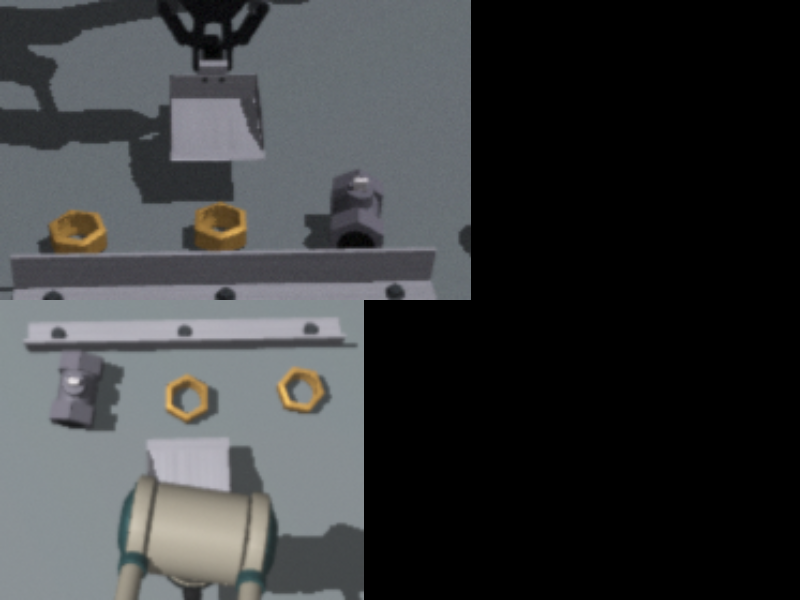

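Both views show the scoop facing the rail square on, with the middle nut at (220,225) scene crop and (187,398) top crop, and the lip about 30 mm short of it. I'll lower it.

>>> drive_tool:
  motion:
    - {"travel":[0.001,0,0.025],"rot":[0,-0.004,-0.003],"gripper":255}
    - {"travel":[0.001,0,0.045],"rot":[0,-0.004,-0.003],"gripper":255}
    - {"travel":[0.001,0,0.055],"rot":[0,-0.004,-0.003],"gripper":255}
    - {"travel":[0.001,0,0.059],"rot":[0,-0.004,-0.003],"gripper":255}
    - {"travel":[0.001,0,0.059],"rot":[0,-0.004,-0.003],"gripper":255}

```text
t: 4.2
tcp_pos: [0.434, 0.0125, 0.0166]
tool_rot: [-0.0, 1.0, 0.021, -0.004]
ft_force: [-0.8, 0.2, 1.6]
opening: 0.0203
```

```bash
python3 - <<'E'
from h import *
info(); 
E
```

```text
t 4.2 p [0.434  0.0125 0.0166] yaw 2.41 pitch 0.49 roll -0.01 F [-0.78  0.24  1.65] T [ 0.127 -0.117  0.076] op 0.0203 j [-0.13  0.32  2.1  -0.    0.74  1.4 ]
```

>>> drive_tool:
  motion:
    - {"travel":[0.014,0,0],"rot":[0,0,0.002],"gripper":255}
    - {"travel":[0.028,0,0],"rot":[0,0,0.004],"gripper":255}
    - {"travel":[0.04,0,0],"rot":[0,0,0.005],"gripper":255}
    - {"travel":[0.05,0,0],"rot":[0,0,0.005],"gripper":255}
    - {"travel":[0.06,0,0],"rot":[0,0,0.005],"gripper":255}

```text
t: 4.62
tcp_pos: [0.4944, 0.0152, 0.0163]
tool_rot: [-0.0, 1.0, 0.019, -0.004]
ft_force: [-2.2, -0.2, 1.5]
opening: 0.0204
```

```bash
python3 - <<'E'
from h import *
info(); 
crops(0,0,(220,180,440,320),(230,180,400,320),'k6')
E
```

```text
t 4.62 p [0.4944 0.0152 0.0163] yaw 2.23 pitch 0.51 roll -0.01 F [-2.15 -0.25  1.46] T [ 0.047 -0.028  0.021] op 0.0204 j [-0.11  0.39  1.97 -0.    0.8   1.42]
```

View pics/k6.png

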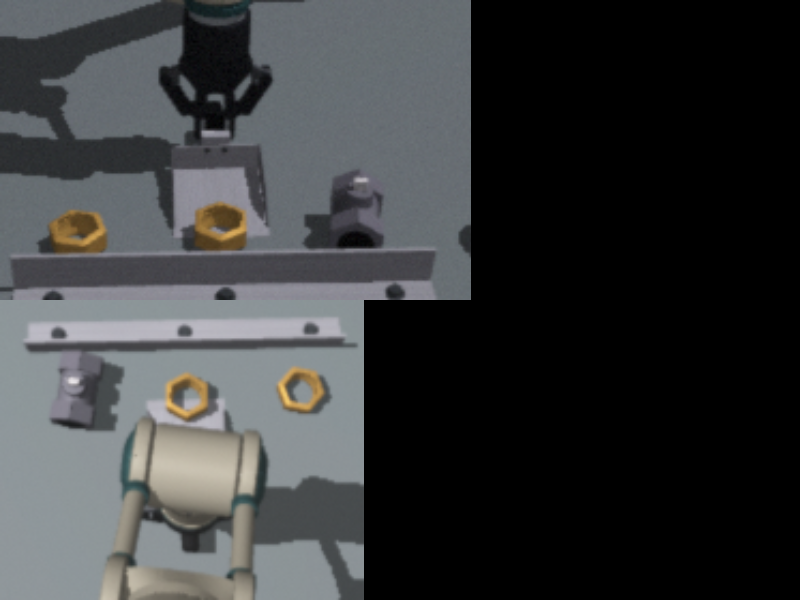

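The top crop shows the nut (187,395) hardly moved and half onto the lip, so it's riding up already. I'll continue to the rail.

>>> drive_tool:
  motion:
    - {"travel":[0.012,0,0],"rot":[0,0,0],"gripper":255}
    - {"travel":[0.024,0,0],"rot":[0,0,0],"gripper":255}
    - {"travel":[0.036,0,0],"rot":[0,0,0],"gripper":255}
    - {"travel":[0.046,0,0],"rot":[0,0,0],"gripper":255}
    - {"travel":[0.056,0,0],"rot":[0,0,0],"gripper":255}

```text
t: 5.13
tcp_pos: [0.5515, 0.0173, 0.0161]
tool_rot: [0.0, 1.0, 0.019, -0.004]
ft_force: [-5.3, -0.4, 5.4]
opening: 0.0204
```

```bash
python3 - <<'E'
from h import *
info(); 
crops(0,0,(220,180,440,320),(230,180,400,320),'k7')
E
```

```text
t 5.13 p [0.5515 0.0173 0.0161] yaw 2.22 pitch 0.46 roll -0.01 F [-5.26 -0.37  5.44] T [0.093 0.379 0.03 ] op 0.0204 j [-0.09  0.45  1.84 -0.    0.86  1.44]
```

View pics/k7.png

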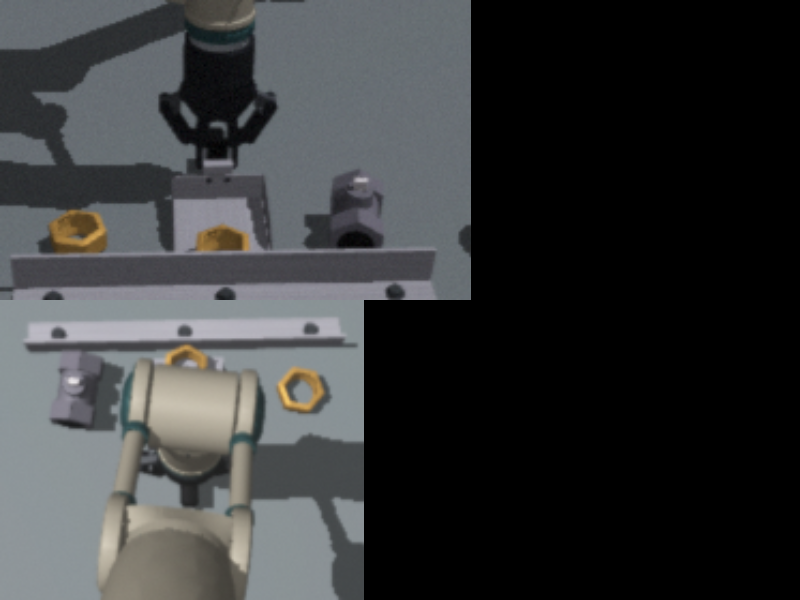

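The nut has reached the rail at (187,355) in the top crop. I'll push the last stretch slowly.

>>> drive_tool:
  motion:
    - {"travel":[0.004,0,0],"rot":[0,0,0],"gripper":255}
    - {"travel":[0.008,0,0],"rot":[0,0,0],"gripper":255}
    - {"travel":[0.011,0,0],"rot":[0,0,0],"gripper":255}

```text
t: 5.48
tcp_pos: [0.5646, 0.0177, 0.0161]
tool_rot: [0.0, 1.0, 0.019, -0.002]
ft_force: [-5.1, -0.5, 3.3]
opening: 0.0207
```

```bash
python3 - <<'E'
from h import *
info(); 
crops(0,0,(220,180,440,320),(230,180,400,320),'k8')
E
```

```text
t 5.48 p [0.5646 0.0177 0.0161] yaw 2.21 pitch 0.24 roll 0.0 F [-5.12 -0.5   3.28] T [ 0.099  0.397 -0.038] op 0.0207 j [-0.09  0.46  1.81 -0.    0.87  1.44]
```

View pics/k8.png

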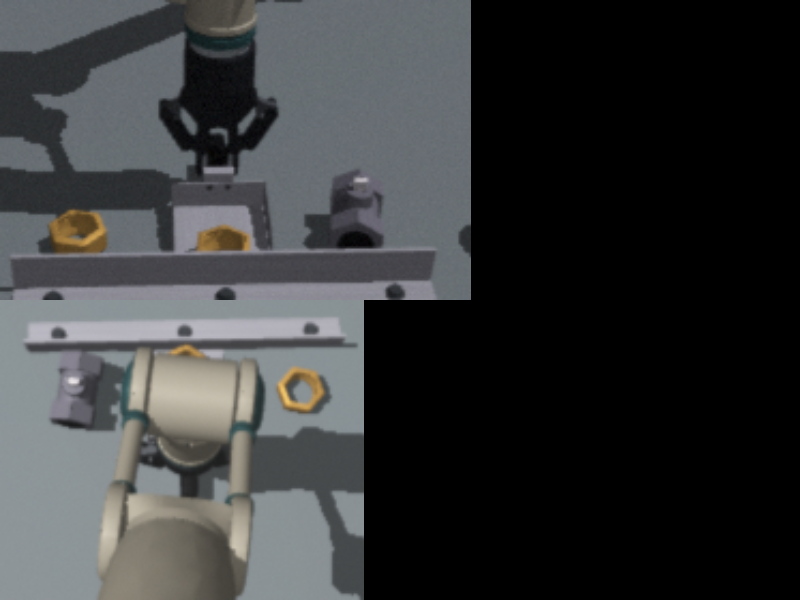

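>>> drive_tool:
  motion:
    - {"travel":[0.002,0,0],"rot":[0,0,0],"gripper":255}
    - {"travel":[0.004,0,0],"rot":[0,0,0],"gripper":255}

```text
t: 5.75
tcp_pos: [0.5663, 0.0177, 0.0161]
tool_rot: [0.0, 1.0, 0.019, -0.005]
ft_force: [-12.2, -1.9, 11.3]
opening: 0.0205
```

```bash
python3 - <<'E'
from h import *
info()
E
```

```text
t 5.75 p [0.5663 0.0177 0.0161] yaw 2.21 pitch 0.52 roll -0.0 F [-12.18  -1.9   11.26] T [-0.11   1.391 -0.079] op 0.0205 j [-0.09  0.47  1.81 -0.    0.88  1.44]
```

The lip has touched the rail (12 N). I'll back off gently, lift, then tilt nose-up to slide the nut to the rear.

>>> drive_tool:
  motion:
    - {"travel":[-0.003,0,-0.002],"rot":[0,0.005,0],"gripper":255}
    - {"travel":[-0.009,0,-0.01],"rot":[0,0.03,0],"gripper":255}
    - {"travel":[-0.018,0,-0.024],"rot":[0,0.07,0],"gripper":255}
    - {"travel":[-0.03,0,-0.042],"rot":[0,0.12,0],"gripper":255}
    - {"travel":[-0.044,0,-0.06],"rot":[0,0.18,0],"gripper":255}

```text
t: 6.17
tcp_pos: [0.5232, 0.0159, 0.076]
tool_rot: [-0.002, 0.996, 0.019, 0.086]
ft_force: [0.7, 0.4, -3.9]
opening: 0.0207
```

```bash
python3 - <<'E'
from h import *
info(); 
crops(0,0,(220,180,440,320),(230,180,400,320),'k9')
E
```

```text
t 6.17 p [0.5232 0.0159 0.076 ] yaw 2.22 pitch -9.89 roll 0.01 F [ 0.72  0.41 -3.94] T [-0.083  0.58  -0.008] op 0.0207 j [-0.12  0.26  1.98  0.04  0.73  1.38]
```

View pics/k9.png

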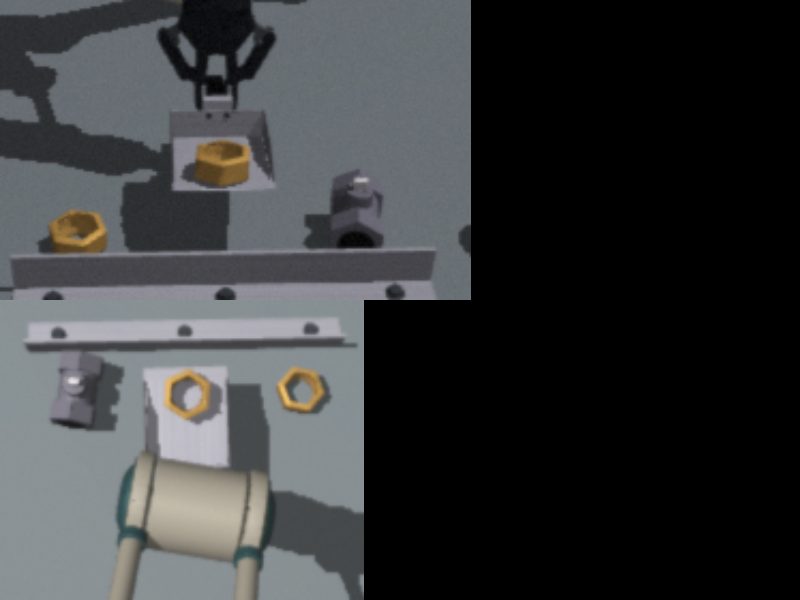

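The nut sits on the pan, centred about 35 mm behind the lip ((187,394) in the top crop). Next I tilt further and move over to the second nut.

```bash
python3 - <<'E'
from h import *
delta([.455,-.06,.09],tgt(2.1,-30))
E
```

```text
from [0.5186 0.0164 0.0773] t 6.27 travel [-0.0634, 0.0739, -0.0237] rot [-0.0009, 0.3539, 0.0018]
```

>>> drive_tool:
  motion:
    - {"travel":[-0.01,0.008,-0.004],"rot":[0,0.06,0],"gripper":255}
    - {"travel":[-0.025,0.022,-0.01],"rot":[0,0.13,0],"gripper":255}
    - {"travel":[-0.04,0.04,-0.015],"rot":[0,0.2,0.001],"gripper":255}
    - {"travel":[-0.053,0.06,-0.02],"rot":[0,0.28,0.001],"gripper":255}
    - {"travel":[-0.063,0.074,-0.024],"rot":[0,0.354,0.002],"gripper":255}

```text
t: 6.68
tcp_pos: [0.4636, -0.041, 0.0864]
tool_rot: [-0.013, 0.974, 0.021, 0.224]
ft_force: [-0.8, 1.5, -4.5]
opening: 0.0202
```

```bash
python3 - <<'E'
from h import *
info(); 
crops(0,0,(220,140,440,320),(230,180,430,320),'k10')
delta([.442,-.136,.085],tgt(2.1,-12))
E
```

```text
t 6.68 p [ 0.4636 -0.041   0.0864] yaw 2.25 pitch -25.88 roll -0.87 F [-0.76  1.46 -4.48] T [0.061 0.79  0.027] op 0.0202 j [-0.4   0.09  2.3   0.55  0.4   0.66]
from [ 0.463  -0.0411  0.0859] t 6.78 travel [-0.0222, 0.0939, -0.0116] rot [-0.0187, -0.2394, -0.0004]
```

View pics/k10.png

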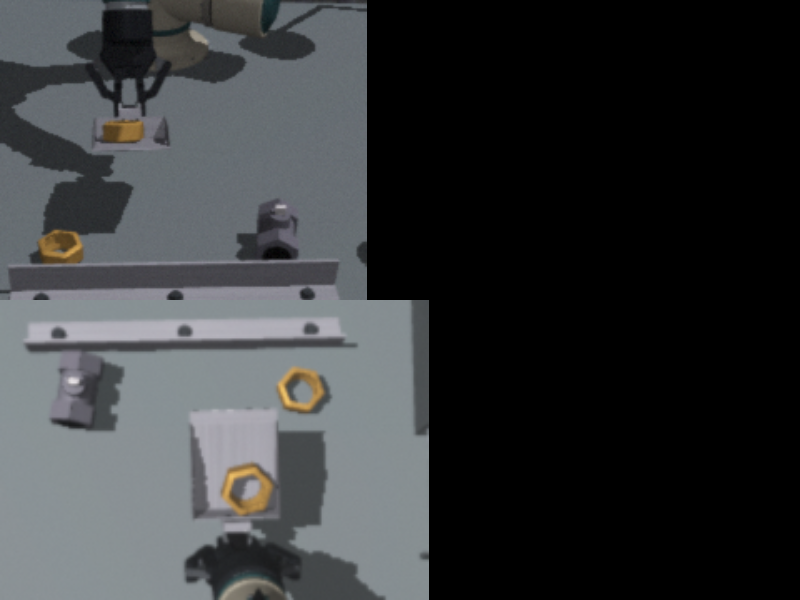

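The nut has slid to the rear wall ((246,489) in the top crop). I'll level out and move in front of the second nut.

>>> drive_tool:
  motion:
    - {"travel":[-0.004,0.015,-0.002],"rot":[-0.004,-0.06,0],"gripper":255}
    - {"travel":[-0.008,0.036,-0.004],"rot":[-0.008,-0.12,0],"gripper":255}
    - {"travel":[-0.014,0.06,-0.008],"rot":[-0.014,-0.18,0],"gripper":255}
    - {"travel":[-0.019,0.083,-0.01],"rot":[-0.019,-0.24,0],"gripper":255}
    - {"travel":[-0.022,0.094,-0.012],"rot":[-0.019,-0.26,0],"gripper":255}

```text
t: 7.2
tcp_pos: [0.4455, -0.1403, 0.0863]
tool_rot: [0.001, 0.995, 0.018, 0.094]
ft_force: [1.3, -1.0, -4.4]
opening: 0.0204
```

```bash
python3 - <<'E'
from h import *
info(); 
delta([.443,-.136,.05],tgt(2.1,0.5))
E
```

```text
t 7.2 p [ 0.4455 -0.1403  0.0863] yaw 2.06 pitch -10.83 roll 0.34 F [ 1.29 -1.01 -4.36] T [ 0.017  0.335 -0.   ] op 0.0204 j [-0.53  0.17  2.08  0.14  0.73  0.91]
from [ 0.4455 -0.1403  0.0863] t 7.2 travel [-0.0092, -0.0046, 0.0352] rot [0.0061, -0.1977, -0.0013]
```

>>> drive_tool:
  motion:
    - {"travel":[-0.003,-0.001,0.006],"rot":[0.003,-0.06,0],"gripper":255}
    - {"travel":[-0.006,-0.003,0.016],"rot":[0.006,-0.12,0],"gripper":255}
    - {"travel":[-0.008,-0.0045,0.026],"rot":[0.006,-0.18,0],"gripper":255}
    - {"travel":[-0.009,-0.0045,0.035],"rot":[0.006,-0.198,0],"gripper":255}
    - {"travel":[-0.009,-0.0045,0.035],"rot":[0.006,-0.198,0],"gripper":255}

```text
t: 7.62
tcp_pos: [0.4447, -0.1362, 0.0483]
tool_rot: [0.0, 1.0, 0.018, -0.005]
ft_force: [-0.2, 0.6, -4.5]
opening: 0.0205
```

```bash
python3 - <<'E'
from h import *
info(); 
crops(0,0,(220,140,440,320),(230,180,430,320),'k11')
delta([.443,-.136,.0162],tgt(2.1,0.5))
E
```

```text
t 7.62 p [ 0.4447 -0.1362  0.0483] yaw 2.09 pitch 0.63 roll 0.03 F [-0.24  0.6  -4.52] T [0.084 0.282 0.037] op 0.0205 j [-0.44  0.3   1.99 -0.01  0.85  1.1 ]
from [ 0.4432 -0.1359  0.0495] t 7.72 travel [0.0001, 0.0001, 0.0333] rot [-0.0001, 0.0013, -0.0008]
```

View pics/k11.png

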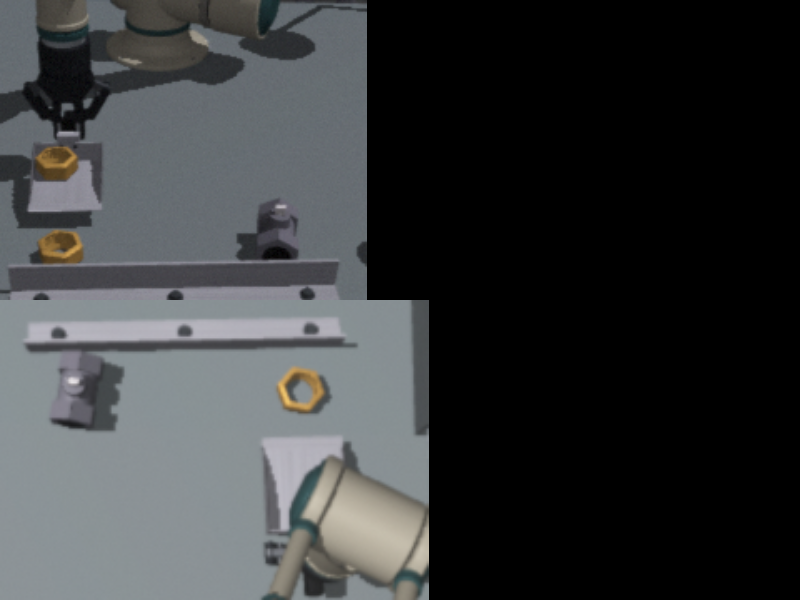

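Nut one is at the rear of the pan ((57,160) in the scene crop), and nut two is straight ahead of the lip ((301,390) in the top crop). I'll lower and push.

>>> drive_tool:
  motion:
    - {"travel":[0,0,0.012],"rot":[0,0,0],"gripper":255}
    - {"travel":[0,0,0.024],"rot":[0,0,0],"gripper":255}
    - {"travel":[0,0,0.033],"rot":[0,0,0],"gripper":255}
    - {"travel":[0.004,0,0.0335],"rot":[0,0,0],"gripper":255}
    - {"travel":[0.01,0,0.0335],"rot":[0,0,0],"gripper":255}

```text
t: 8.13
tcp_pos: [0.4512, -0.1353, 0.0159]
tool_rot: [-0.0, 1.0, 0.018, -0.006]
ft_force: [0.5, 0.0, -4.2]
opening: 0.02
```

```bash
python3 - <<'E'
from h import *
info()
E
```

```text
t 8.13 p [ 0.4512 -0.1353  0.0159] yaw 2.01 pitch 0.68 roll -0.03 F [ 0.49  0.01 -4.22] T [ 0.021  0.278 -0.032] op 0.02 j [-0.44  0.36  2.02 -0.01  0.78  1.11]
```

No table contact yet. I'll look closer and then feel down.

```bash
python3 - <<'E'
from h import *
crops(0,0,(220,210,330,310),(330,220,430,320),'k12')
for n in 'st':
    f=load('k12'+n);P=cloud(f);hsv=cv2.cvtColor(f['image'],cv2.COLOR_RGB2HSV);g=P[...,2]
    for lo,hi in((.50,.53),(.53,.56),(.565,.585),(.585,.605),(.60,.612),(.615,.63)):
        m=(P[...,0]>lo)&(P[...,0]<hi)&(P[...,1]>-.165)&(P[...,1]<-.1)&(hsv[...,1]<80)
        q=P[m]; print(n,lo,len(q),np.median(q[:,2]).round(4))
    
E
```

```text
s 0.5 363 0.3787
s 0.53 226 0.0023
s 0.565 248 0.0015
s 0.585 248 0.0015
s 0.6 171 0.0002
s 0.615 114 -0.7488
t 0.5 81 0.3962
t 0.53 81 0.0039
t 0.565 113 0.0046
t 0.585 152 0.0049
t 0.6 93 0.0041
t 0.615 113 -0.0002
```

View pics/k12.png

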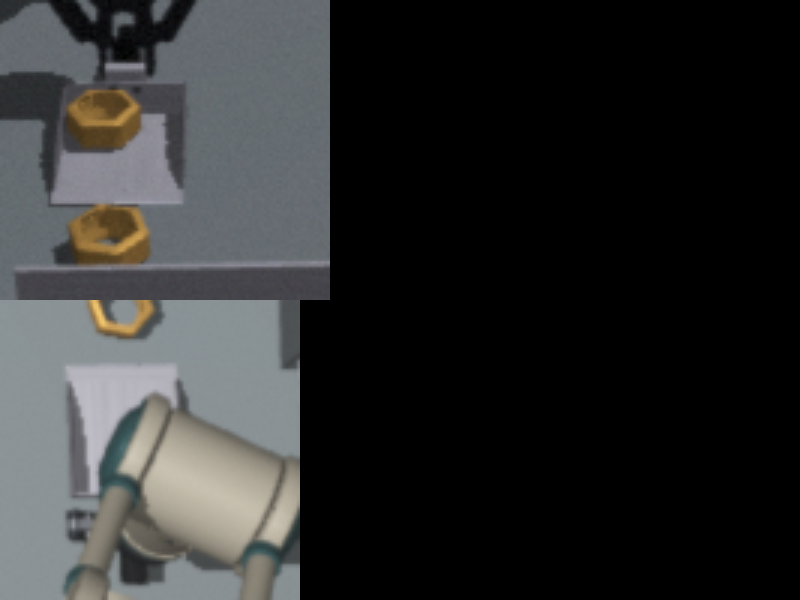

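>>> drive_tool:
  motion:
    - {"travel":[0,0,0.0012],"rot":[0,0,0],"gripper":255}
    - {"travel":[0,0,0.0012],"rot":[0,0,0],"gripper":255}

```text
t: 8.4
tcp_pos: [0.4548, -0.1364, 0.0154]
tool_rot: [0.001, 1.0, 0.018, -0.003]
ft_force: [0.5, 0.7, -3.4]
opening: 0.0203
```

The lip is within about 1–2 mm of the table in both views. I'll dip it a little.

>>> drive_tool:
  motion:
    - {"travel":[0,0,0.0006],"rot":[0,-0.01,0.001],"gripper":255}
    - {"travel":[0,0,0.0006],"rot":[0,-0.014,0.001],"gripper":255}

```text
t: 8.57
tcp_pos: [0.4547, -0.1364, 0.0157]
tool_rot: [0.001, 1.0, 0.017, -0.01]
ft_force: [-2.9, 0.3, 5.5]
opening: 0.0202
```

```bash
python3 - <<'E'
from h import *
info()
E
```

```text
t 8.57 p [ 0.4547 -0.1364  0.0157] yaw 1.95 pitch 1.16 roll 0.11 F [-2.88  0.25  5.5 ] T [0.332 0.384 0.057] op 0.0202 j [-0.43  0.37  2.   -0.02  0.79  1.12]
```

>>> drive_tool:
  motion:
    - {"travel":[0.012,0,-0.0003],"rot":[0,0,-0.002],"gripper":255}
    - {"travel":[0.024,0,-0.0005],"rot":[0,0,-0.003],"gripper":255}
    - {"travel":[0.036,0,-0.0007],"rot":[0,0,-0.003],"gripper":255}
    - {"travel":[0.048,0,-0.001],"rot":[0,0,-0.003],"gripper":255}
    - {"travel":[0.06,0,-0.0012],"rot":[0,0,-0.003],"gripper":255}

```text
t: 8.98
tcp_pos: [0.5143, -0.134, 0.016]
tool_rot: [0.001, 1.0, 0.019, -0.012]
ft_force: [-5.7, -0.6, 6.8]
opening: 0.0203
```

```bash
python3 - <<'E'
from h import *
info()
crops(0,0,(220,210,330,310),(330,200,430,300),'k13')
E
```

```text
t 8.98 p [ 0.5143 -0.134   0.016 ] yaw 2.15 pitch 1.33 roll 0.07 F [-5.75 -0.6   6.78] T [ 0.197  1.21  -0.036] op 0.0203 j [-0.38  0.43  1.88 -0.01  0.85  1.16]
```

View pics/k13.png

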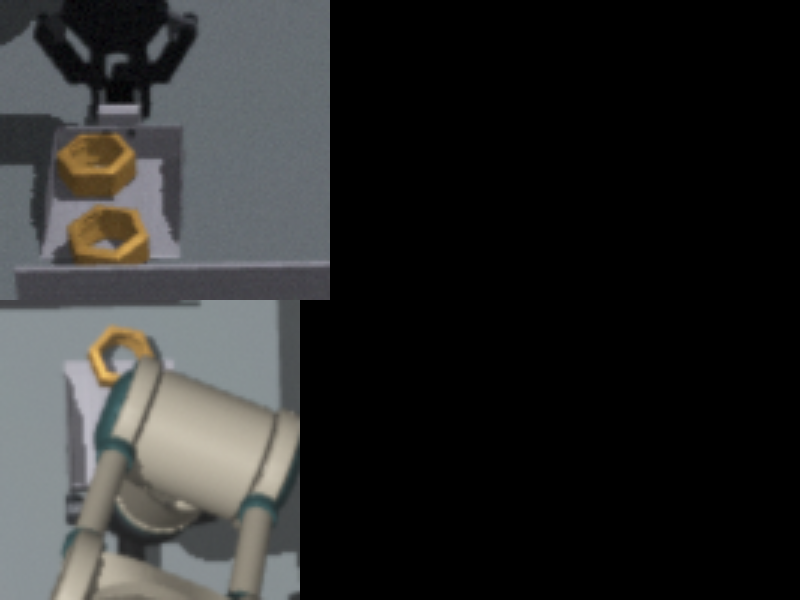

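Nut two is riding onto the lip, and nut one stays behind it. I'll continue to the rail.

>>> drive_tool:
  motion:
    - {"travel":[0.01,0,-0.0002],"rot":[0,0,0],"gripper":255}
    - {"travel":[0.02,0,-0.0004],"rot":[0,0,0],"gripper":255}
    - {"travel":[0.03,0,-0.0007],"rot":[0,0,0],"gripper":255}
    - {"travel":[0.04,0,-0.0009],"rot":[0,0,0],"gripper":255}
    - {"travel":[0.048,0,-0.0011],"rot":[0,0,0],"gripper":255}

```text
t: 9.5
tcp_pos: [0.5662, -0.1328, 0.0159]
tool_rot: [0.001, 1.0, 0.019, -0.009]
ft_force: [-3.3, -0.4, -0.9]
opening: 0.0202
```

```bash
python3 - <<'E'
from h import *
info()
crops(0,0,(220,210,330,310),(330,180,430,280),'k14')
E
```

```text
t 9.5 p [ 0.5662 -0.1328  0.0159] yaw 2.15 pitch 1.01 roll 0.15 F [-3.28 -0.39 -0.86] T [0.35  0.926 0.105] op 0.0202 j [-0.34  0.49  1.77 -0.01  0.9   1.2 ]
```

View pics/k14.png

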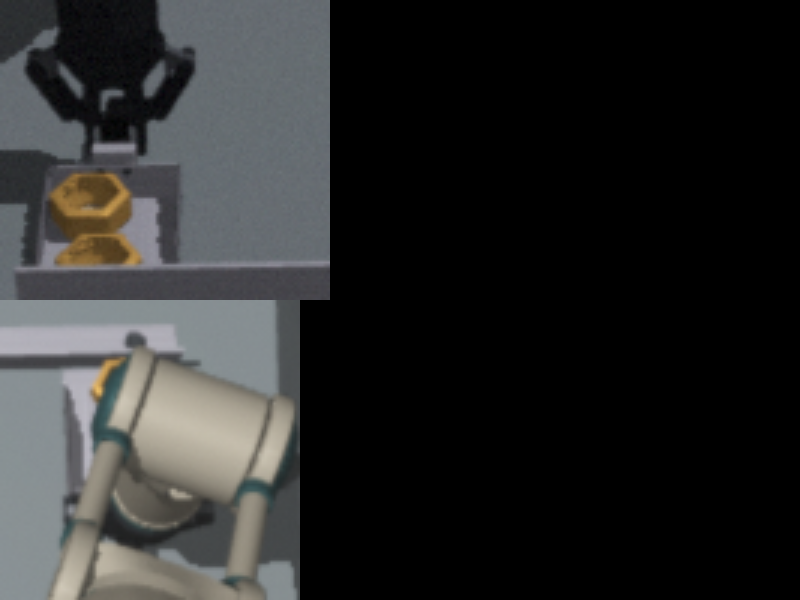

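>>> drive_tool:
  motion:
    - {"travel":[0.002,0,0],"rot":[0,0,0],"gripper":255}
    - {"travel":[0.004,0,0],"rot":[0,0,0],"gripper":255}
    - {"travel":[0.006,0,0],"rot":[0,0,0],"gripper":255}

```text
t: 9.85
tcp_pos: [0.5717, -0.1328, 0.0158]
tool_rot: [0.002, 1.0, 0.019, -0.009]
ft_force: [-10.8, -2.6, 7.5]
opening: 0.0206
```

```bash
python3 - <<'E'
from h import *
info()
E
```

```text
t 9.85 p [ 0.5717 -0.1328  0.0158] yaw 2.18 pitch 1.08 roll 0.18 F [-10.8   -2.59   7.46] T [0.083 1.768 0.111] op 0.0206 j [-0.34  0.49  1.75 -0.01  0.91  1.2 ]
```

Rail reached (11 N). I'll back off, lift and tilt back.

>>> drive_tool:
  motion:
    - {"travel":[-0.003,0,-0.002],"rot":[0,0.01,0],"gripper":255}
    - {"travel":[-0.009,0,-0.01],"rot":[0,0.04,0],"gripper":255}
    - {"travel":[-0.018,0,-0.024],"rot":[-0.003,0.08,0],"gripper":255}
    - {"travel":[-0.03,0,-0.042],"rot":[-0.003,0.13,0],"gripper":255}
    - {"travel":[-0.044,0,-0.065],"rot":[-0.003,0.19,0],"gripper":255}

```text
t: 10.27
tcp_pos: [0.5285, -0.134, 0.0804]
tool_rot: [0.001, 0.996, 0.019, 0.086]
ft_force: [-0.5, 0.0, -6.1]
opening: 0.0204
```

```bash
python3 - <<'E'
from h import *
info()
crops(0,0,(220,180,370,310),(320,180,430,280),'k15')
E
```

```text
t 10.27 p [ 0.5285 -0.134   0.0804] yaw 2.26 pitch -9.83 roll 0.31 F [-0.47  0.01 -6.07] T [-0.032  0.735 -0.012] op 0.0204 j [-0.42  0.29  1.92  0.1   0.77  1.04]
```

View pics/k15.png

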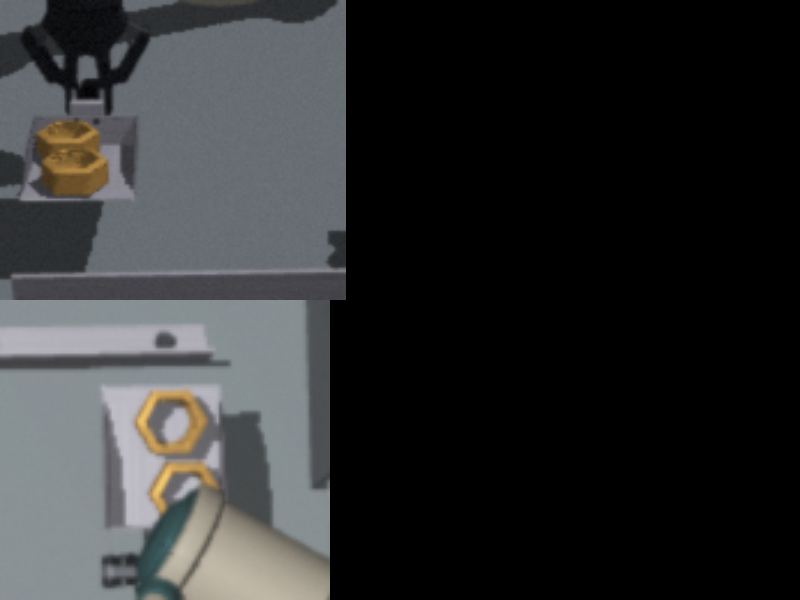

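Both nuts are on the pan in tandem at (172,422) and (185,490) in the top crop, about 10 mm right of centre, with the front nut's edge just inside the lip. I'll carry them to the drawer.

```bash
python3 - <<'E'
from h import *
f=load('top0');P=cloud(f)
for n in('top0','scene0'):
    P=cloud(load(n));g=P[...,2]
    m=(g>.09)&(g<.13)&(P[...,0]>.58)&(P[...,0]<.9)&(P[...,1]<-.25)&(P[...,1]>-.56)
    print(n,cv2.minAreaRect(P[m][:,:2].astype(np.float32)))
    m=(g>.07)&(g<.12)&(P[...,0]>.43)&(P[...,0]<.6)&(P[...,1]<-.25)&(P[...,1]>-.56)
    print(n,cv2.minAreaRect(P[m][:,:2].astype(np.float32)))
delta([.45,-.25,.19],tgt(2.1,-10))
E
```

```text
top0 ((0.7270287275314331, -0.3956754207611084), (0.29262691736221313, 0.23230038583278656), 0.048424430191516876)
top0 ((0.5232715606689453, -0.39513182640075684), (0.22801890969276428, 0.15244744718074799), 89.97371673583984)
scene0 ((0.7432360649108887, -0.39664459228515625), (0.23305879533290863, 0.2649608850479126), 89.68525695800781)
scene0 ((0.5082761645317078, -0.395912766456604), (0.22870396077632904, 0.12262905389070511), 89.97805786132812)
from [ 0.5261 -0.134   0.0836] t 10.37 travel [-0.0609, 0.1139, -0.1179] rot [0.0068, 0.0013, 0.001]
```

>>> drive_tool:
  motion:
    - {"travel":[-0.007,0.011,-0.012],"rot":[0,0,0],"gripper":255}
    - {"travel":[-0.02,0.032,-0.036],"rot":[0.002,0,0],"gripper":255}
    - {"travel":[-0.034,0.058,-0.064],"rot":[0.004,0,0],"gripper":255}
    - {"travel":[-0.047,0.086,-0.091],"rot":[0.006,0,0],"gripper":255}
    - {"travel":[-0.06,0.114,-0.116],"rot":[0.007,0,0],"gripper":255}

```text
t: 10.78
tcp_pos: [0.4504, -0.2511, 0.1888]
tool_rot: [-0.001, 0.996, 0.019, 0.086]
ft_force: [0.1, -0.7, -6.0]
opening: 0.0202
```

```bash
python3 - <<'E'
from h import *
info()
delta([.425,-.392,.20],tgt(1,-5))
crops(0,0,(100,120,370,310),(320,150,530,320),'k16')
E
```

```text
t 10.78 p [ 0.4504 -0.2511  0.1888] yaw 2.21 pitch -9.91 roll 0.04 F [ 0.07 -0.65 -5.96] T [-0.044  0.577 -0.047] op 0.0202 j [-0.73  0.14  1.81  0.14  1.07  0.74]
from [ 0.4504 -0.2511  0.1888] t 10.78 travel [-0.0284, 0.1399, -0.0162] rot [-0.002, -0.0857, 0.0208]
```

View pics/k16.png

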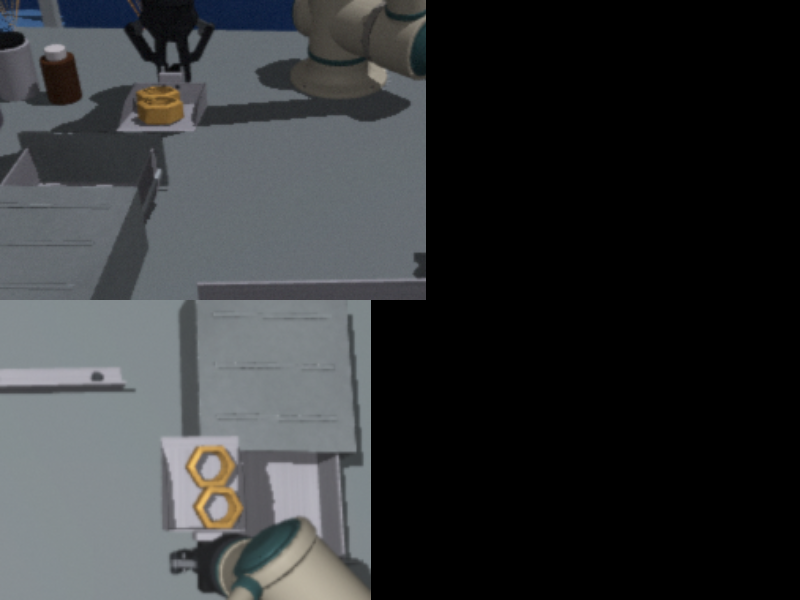

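Both nuts are riding safely, with the drawer opening to the right at (290,500) in the top crop.

>>> drive_tool:
  motion:
    - {"travel":[-0.004,0.026,-0.003],"rot":[0,-0.01,0.004],"gripper":255}
    - {"travel":[-0.01,0.056,-0.006],"rot":[0,-0.03,0.01],"gripper":255}
    - {"travel":[-0.017,0.088,-0.01],"rot":[-0.001,-0.05,0.015],"gripper":255}
    - {"travel":[-0.022,0.118,-0.013],"rot":[-0.002,-0.07,0.02],"gripper":255}
    - {"travel":[-0.025,0.14,-0.015],"rot":[-0.002,-0.085,0.02],"gripper":255}

```text
t: 11.3
tcp_pos: [0.4293, -0.4017, 0.2031]
tool_rot: [0.006, 0.999, 0.005, 0.047]
ft_force: [1.8, -1.2, -6.1]
opening: 0.0202
```

```bash
python3 - <<'E'
from h import *
info()
crops(0,0,(60,120,330,310),(380,150,550,320),'k17')
delta([.428,-.395,.20],tgt(1,10))
delta([.435,-.395,.188],tgt(1,40))
E
```

```text
t 11.3 p [ 0.4293 -0.4017  0.2031] yaw 0.63 pitch -5.37 roll 0.76 F [ 1.84 -1.16 -6.07] T [-0.037  0.467  0.031] op 0.0202 j [-0.91  0.27  1.59  0.07  1.22  0.63]
from [ 0.4301 -0.4035  0.203 ] t 11.4 travel [-0.0023, -0.0086, 0.0027] rot [0.0152, -0.2696, -0.01]
from [ 0.4301 -0.4035  0.203 ] t 11.4 travel [0.0035, -0.0087, 0.0153] rot [0.0123, -0.7932, -0.0139]
```

View pics/k17.png

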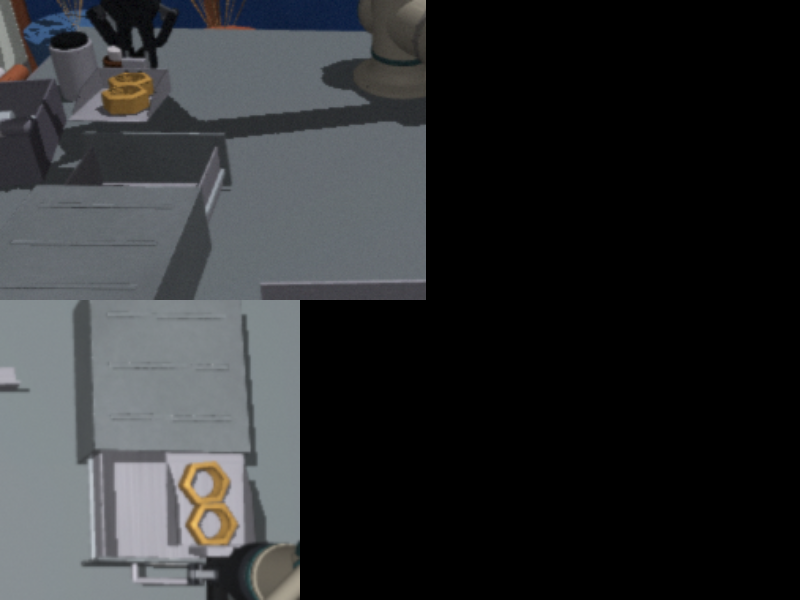

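The perspective shifts the scoop to the right in the top crop; by calibration it is over the drawer (TCP y −0.403, drawer mid −0.396). I'll lower and tip just short of the slip angle first.

```bash
python3 - <<'E'
from h import *
delta([.415,-.389,.168],tgt(1,10))
E
```

```text
from [ 0.4301 -0.4035  0.203 ] t 11.4 travel [-0.0182, -0.0152, 0.0332] rot [0.0152, -0.2696, -0.01]
```

>>> drive_tool:
  motion:
    - {"travel":[-0.004,-0.003,0.006],"rot":[0.003,-0.05,-0.002],"gripper":255}
    - {"travel":[-0.009,-0.007,0.015],"rot":[0.006,-0.11,-0.004],"gripper":255}
    - {"travel":[-0.014,-0.011,0.024],"rot":[0.01,-0.17,-0.007],"gripper":255}
    - {"travel":[-0.017,-0.014,0.03],"rot":[0.014,-0.22,-0.009],"gripper":255}
    - {"travel":[-0.018,-0.015,0.033],"rot":[0.015,-0.25,-0.01],"gripper":255}

```text
t: 11.82
tcp_pos: [0.4157, -0.3877, 0.1658]
tool_rot: [-0.0, 0.997, 0.009, -0.079]
ft_force: [0.2, 0.1, -6.7]
opening: 0.0201
```

```bash
python3 - <<'E'
from h import *
info()
crops(0,0,(60,120,330,310),(380,150,550,320),'k18')
delta([.415,-.389,.18],tgt(1,42))
E
```

```text
t 11.82 p [ 0.4157 -0.3877  0.1658] yaw 1.08 pitch 9.05 roll -0.14 F [ 0.23  0.1  -6.66] T [0.074 0.185 0.011] op 0.0201 j [-0.8   0.37  1.54 -0.12  1.34  0.78]
from [ 0.4165 -0.3882  0.1662] t 11.92 travel [-0.0036, 0.0007, -0.0134] rot [-0.0007, -0.5774, 0.0026]
```

View pics/k18.png

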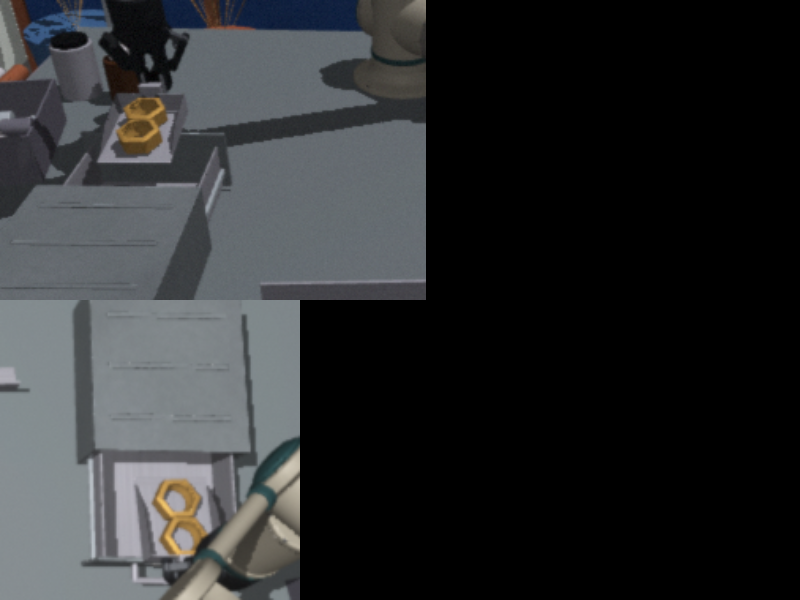

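The lip is inside the drawer opening, the pan clears the front panel and both nuts are still on. I'll tip fully.

>>> drive_tool:
  motion:
    - {"travel":[-0.001,0,-0.003],"rot":[0,-0.115,0],"gripper":255}
    - {"travel":[-0.002,0,-0.007],"rot":[0,-0.235,0],"gripper":255}
    - {"travel":[-0.003,0,-0.01],"rot":[0,-0.355,0.001],"gripper":255}
    - {"travel":[-0.0035,0,-0.013],"rot":[0,-0.475,0.002],"gripper":255}
    - {"travel":[-0.0035,0,-0.0135],"rot":[0,-0.58,0.0026],"gripper":255}

```text
t: 12.33
tcp_pos: [0.4173, -0.389, 0.181]
tool_rot: [0.004, 0.933, 0.008, -0.359]
ft_force: [-0.6, 0.2, -3.6]
opening: 0.02
```

```bash
python3 - <<'E'
from h import *
info()
crops(0,0,(60,120,330,310),(380,150,550,320),'k19')
E
```

```text
t 12.33 p [ 0.4173 -0.389   0.181 ] yaw 0.89 pitch 42.04 roll 0.15 F [-0.64  0.16 -3.6 ] T [ 0.027 -0.404  0.024] op 0.02 j [-0.62  0.65  1.24 -0.43  1.86  0.94]
```

View pics/k19.png

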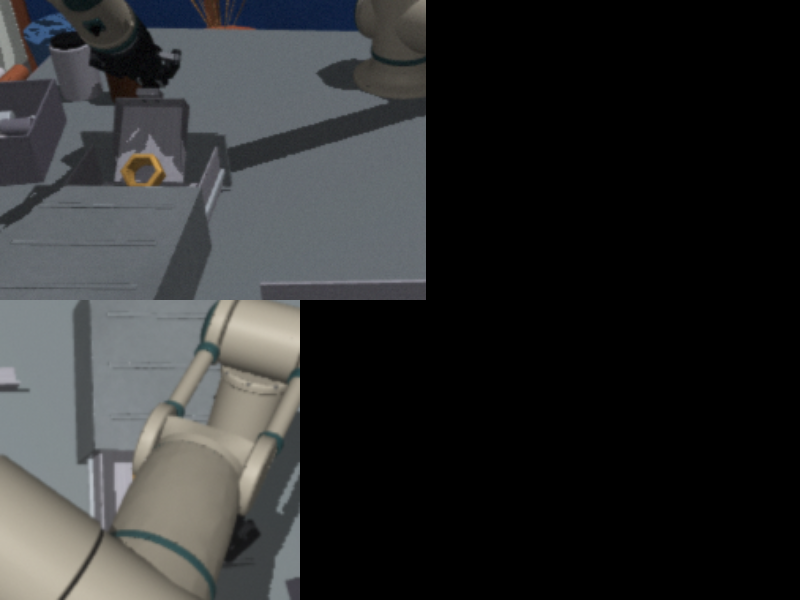

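One nut has dropped in and the other is sliding off at (142,170) in the scene crop. I'll hold.

>>> drive_tool:
  motion:
    - {"travel":[0,0,0],"rot":[0,0,0],"gripper":255}
    - {"travel":[0,0,0],"rot":[0,0,0],"gripper":255}
    - {"travel":[0,0,0],"rot":[0,0,0],"gripper":255}

```text
t: 12.68
tcp_pos: [0.4177, -0.3884, 0.1774]
tool_rot: [0.003, 0.934, 0.009, -0.357]
ft_force: [0.3, -0.7, -2.6]
opening: 0.0206
```

```bash
python3 - <<'E'
from h import *
info()
crops(0,0,(60,120,330,310),(380,150,550,320),'k20')
delta([.375,-.35,.26],tgt(1,20))
E
```

```text
t 12.68 p [ 0.4177 -0.3884  0.1774] yaw 1.22 pitch 41.85 roll -0.11 F [ 0.26 -0.69 -2.59] T [ 0.008 -0.413  0.047] op 0.0206 j [-0.62  0.65  1.24 -0.42  1.85  0.94]
from [ 0.4175 -0.3884  0.1776] t 12.78 travel [-0.0861, -0.0394, -0.0334] rot [-0.0008, 0.3821, 0.0024]
```

View pics/k20.png

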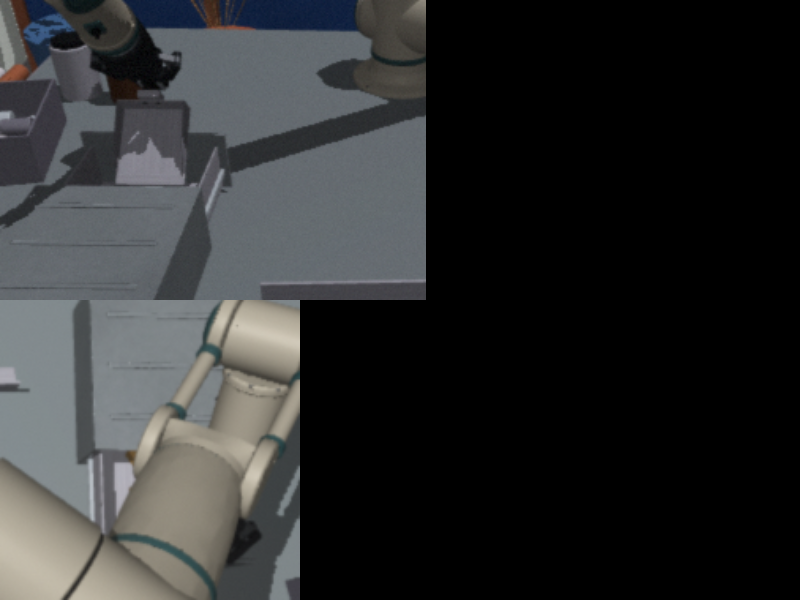

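The pan is empty and the force is back to the scoop's own weight. I'll raise it out.

```bash
python3 - <<'E'
from h import *
delta([.405,-.36,.27],tgt(1,12))
E
```

```text
from [ 0.4175 -0.3884  0.1776] t 12.78 travel [-0.0706, -0.0288, -0.0607] rot [-0.001, 0.5218, 0.0024]
```

>>> drive_tool:
  motion:
    - {"travel":[-0.014,-0.002,-0.012],"rot":[0,0.08,0],"gripper":255}
    - {"travel":[-0.03,-0.006,-0.026],"rot":[0,0.19,0],"gripper":255}
    - {"travel":[-0.046,-0.012,-0.04],"rot":[0,0.3,0],"gripper":255}
    - {"travel":[-0.06,-0.02,-0.052],"rot":[0,0.41,0.002],"gripper":255}
    - {"travel":[-0.07,-0.029,-0.06],"rot":[0,0.52,0.002],"gripper":255}

```text
t: 13.2
tcp_pos: [0.4046, -0.3603, 0.2731]
tool_rot: [0.003, 0.995, 0.008, -0.101]
ft_force: [0.5, 0.1, -2.2]
opening: 0.0205
```

```bash
python3 - <<'E'
from h import *
info()
delta([.42,-.12,.12],tgt(1,0))
E
```

```text
t 13.2 p [ 0.4046 -0.3603  0.2731] yaw 0.9 pitch 11.6 roll 0.24 F [ 0.48  0.09 -2.23] T [-0.013 -0.057 -0.023] op 0.0205 j [-0.76  0.29  1.4  -0.14  1.6   0.8 ]
from [ 0.4046 -0.3603  0.2731] t 13.2 travel [0.0495, -0.2406, 0.1451] rot [0.004, 0.2024, -0.0014]
```

>>> drive_tool:
  motion:
    - {"travel":[0.004,-0.036,0.006],"rot":[0,0.05,0],"gripper":255}
    - {"travel":[0.01,-0.074,0.016],"rot":[0,0.1,0],"gripper":255}
    - {"travel":[0.016,-0.11,0.032],"rot":[0,0.15,0],"gripper":255}
    - {"travel":[0.022,-0.145,0.052],"rot":[0.002,0.2,0],"gripper":255}
    - {"travel":[0.03,-0.18,0.07],"rot":[0.004,0.202,0],"gripper":255}

```text
t: 13.62
tcp_pos: [0.4133, -0.1785, 0.1987]
tool_rot: [0.001, 1.0, 0.007, 0.001]
ft_force: [-0.0, -0.1, -2.0]
opening: 0.0204
```

```bash
python3 - <<'E'
from h import *
info()
crops(0,0,(60,120,430,310),(380,150,550,320),'k21')
delta([.42,-.12,.07],tgt(1,0))
f=load('k21t');P=cloud(f);hsv=cv2.cvtColor(f['image'],cv2.COLOR_RGB2HSV)
for n in 'st':
    P=cloud(load('k21'+n));hsv=cv2.cvtColor(load('k21'+n)['image'],cv2.COLOR_RGB2HSV)
    m=(hsv[...,0]>12)&(hsv[...,0]<32)&(hsv[...,1]>120)&(P[...,1]<-.28)&(P[...,1]>-.52)&(P[...,0]>.44)&(P[...,0]<.66); q=P[m]
    if len(q): print(n,len(q),np.percentile(q,[5,50,95],axis=0).round(3).tolist())
E
```

```text
t 13.62 p [ 0.4133 -0.1785  0.1987] yaw 0.75 pitch -0.13 roll 0.1 F [-0.02 -0.1  -2.03] T [0.027 0.167 0.015] op 0.0204 j [-0.56  0.11  1.81 -0.    1.22  1.  ]
from [ 0.4116 -0.1739  0.1959] t 13.72 travel [0.0102, -0.053, 0.1262] rot [-0.0062, 0.0064, 0.0013]
t 319 [[0.549, -0.402, 0.03], [0.565, -0.373, 0.057], [0.619, -0.352, 0.073]]
```

View pics/k21.png

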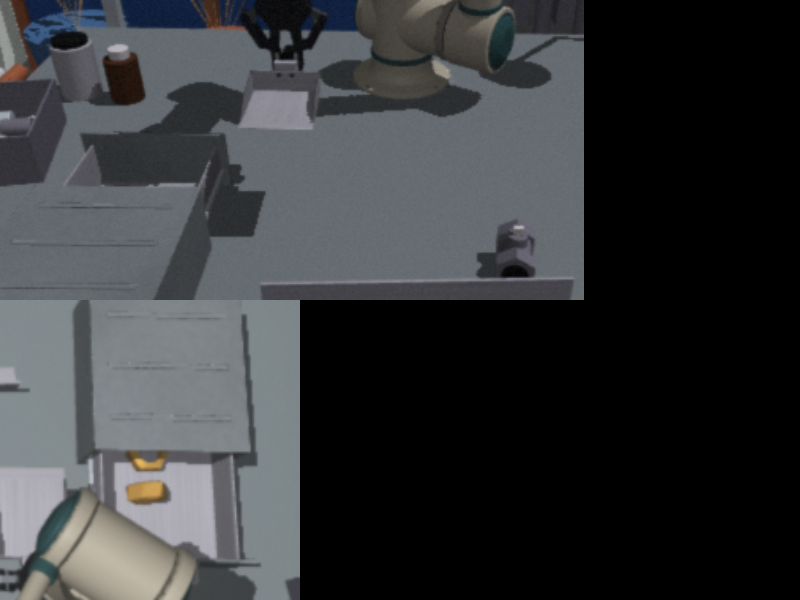

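Both nuts are in the drawer: one flat, partly under the cabinet top at (148,460) in the top crop, and one standing on a flat at (147,491) with its top at z≈0.073, below the cabinet's underside. Now I lay the scoop down.

>>> drive_tool:
  motion:
    - {"travel":[0.002,-0.012,0.03],"rot":[-0.003,0.003,0],"gripper":255}
    - {"travel":[0.005,-0.026,0.065],"rot":[-0.006,0.006,0],"gripper":255}
    - {"travel":[0.008,-0.04,0.1],"rot":[-0.006,0.006,0],"gripper":255}
    - {"travel":[0.01,-0.05,0.126],"rot":[-0.006,0.006,0],"gripper":255}
    - {"travel":[0.01,-0.053,0.14],"rot":[-0.006,0.006,0],"gripper":255}

```text
t: 14.13
tcp_pos: [0.4173, -0.1184, 0.0547]
tool_rot: [-0.001, 1.0, 0.01, -0.002]
ft_force: [0.0, -0.3, -2.2]
opening: 0.0203
```

```bash
python3 - <<'E'
from h import *
info()
delta([.42,-.12,.0165],tgt(1,0.8))
E
```

```text
t 14.13 p [ 0.4173 -0.1184  0.0547] yaw 1.11 pitch 0.22 roll -0.09 F [ 0.05 -0.27 -2.21] T [ 0.021  0.151 -0.01 ] op 0.0203 j [-0.44  0.25  2.05 -0.    0.84  1.11]
from [ 0.4173 -0.1184  0.0547] t 14.13 travel [0.0028, 0.0017, 0.0382] rot [-0.0016, -0.0101, 0.002]
```

>>> drive_tool:
  motion:
    - {"travel":[0.001,0,0.015],"rot":[0,-0.005,0],"gripper":255}
    - {"travel":[0.001,0,0.029],"rot":[0,-0.01,0],"gripper":255}
    - {"travel":[0.001,0,0.036],"rot":[0,-0.01,0],"gripper":255}
    - {"travel":[0.001,0,0.0387],"rot":[0,-0.01,0],"gripper":255}
    - {"travel":[0.001,0,0.0387],"rot":[0,-0.01,0],"gripper":255}

```text
t: 14.55
tcp_pos: [0.4181, -0.1189, 0.0164]
tool_rot: [-0.001, 1.0, 0.01, -0.007]
ft_force: [0.5, -0.4, -2.5]
opening: 0.0204
```

```bash
python3 - <<'E'
from h import *
info()
E
```

```text
t 14.55 p [ 0.4181 -0.1189  0.0164] yaw 1.09 pitch 0.78 roll -0.07 F [ 0.55 -0.44 -2.53] T [ 0.021  0.149 -0.004] op 0.0204 j [-0.43  0.32  2.09 -0.01  0.74  1.12]
```

Not quite touching; a millimetre or so lower, then release.

>>> drive_tool:
  motion:
    - {"travel":[0,0,0.001],"rot":[0,0,0],"gripper":255}
    - {"travel":[0,0,0.0015],"rot":[0,0,0],"gripper":255}
    - {"travel":[0,0,0.0015],"rot":[0,0,0],"gripper":255}

```text
t: 14.8
tcp_pos: [0.4186, -0.1193, 0.0156]
tool_rot: [-0.0, 1.0, 0.009, -0.006]
ft_force: [-0.0, -0.3, -3.0]
opening: 0.0202
```

```bash
python3 - <<'E'
from h import *
info()
E
```

```text
t 14.8 p [ 0.4186 -0.1193  0.0156] yaw 1.07 pitch 0.69 roll -0.03 F [-0.02 -0.25 -2.96] T [0.035 0.124 0.032] op 0.0202 j [-0.43  0.32  2.09 -0.01  0.74  1.12]
```

>>> drive_tool:
  motion:
    - {"travel":[0,0,0.001],"rot":[0,-0.004,0],"gripper":255}
    - {"travel":[0,0,0.002],"rot":[0,-0.006,0],"gripper":255}
    - {"travel":[0,0,0.002],"rot":[0,-0.006,0],"gripper":255}

```text
t: 15.05
tcp_pos: [0.4184, -0.1193, 0.0154]
tool_rot: [0.0, 1.0, 0.009, -0.009]
ft_force: [-5.8, 0.8, 15.8]
opening: 0.0204
```

```bash
python3 - <<'E'
from h import *
info()
E
```

```text
t 15.05 p [ 0.4184 -0.1193  0.0154] yaw 1.09 pitch 1.03 roll -0.01 F [-5.75  0.77 15.77] T [ 0.255  0.559 -0.034] op 0.0204 j [-0.43  0.32  2.09 -0.01  0.75  1.13]
```

Contact felt. I'll ease off and release.

>>> drive_tool:
  motion:
    - {"travel":[0,0,-0.001],"rot":[0,0.005,0],"gripper":255}
    - {"travel":[0,0,-0.001],"rot":[0,0.005,0],"gripper":60}
    - {"travel":[0,0,-0.001],"rot":[0,0.005,0],"gripper":0}
    - {"travel":[0,0,-0.001],"rot":[0,0.005,0],"gripper":0}
    - {"travel":[0,0,-0.001],"rot":[0,0.005,0],"gripper":0}

```text
t: 15.47
tcp_pos: [0.4187, -0.1194, 0.0164]
tool_rot: [0.0, 1.0, 0.009, -0.006]
ft_force: [0.4, -0.1, 0.2]
opening: 0.0677
```

>>> drive_tool:
  motion:
    - {"travel":[0,0,-0.002],"rot":[0,0,0],"gripper":0}
    - {"travel":[0,0,-0.02],"rot":[0,0,0],"gripper":0}
    - {"travel":[0,0,-0.05],"rot":[0,0,0],"gripper":0}
    - {"travel":[0,0,-0.08],"rot":[0,0,0],"gripper":0}
    - {"travel":[0,0,-0.11],"rot":[0,0,0],"gripper":0}

```text
t: 15.88
tcp_pos: [0.4197, -0.1192, 0.1274]
tool_rot: [-0.0, 1.0, 0.009, -0.007]
ft_force: [0.6, 0.4, 0.5]
opening: 0.0855
```

```bash
python3 - <<'E'
from h import *
info()
crops(0,0,(60,120,430,310),(350,150,550,320),'k22')
for n in 'st':
    f=load('k22'+n);P=cloud(f);g=P[...,2]
    # front panel, pull
    for nm,b in (('front',(P[...,0]>.4)&(P[...,0]<.5)&(g>.095)&(g<.125)&(P[...,1]<-.3)&(P[...,1]>-.48)),('pull',(P[...,0]>.38)&(P[...,0]<.445)&(g>.045)&(g<.075)&(P[...,1]<-.3)&(P[...,1]>-.48))):
        q=P[b]
        if len(q)>3: print(n,nm,len(q),np.percentile(q,[2,50,98],axis=0).round(3).tolist())
delta([.37,-.395,.13],tgt(0,0))
E
```

```text
t 15.88 p [ 0.4197 -0.1192  0.1274] yaw 1.09 pitch 0.79 roll -0.03 F [0.64 0.37 0.54] T [-0.019 -0.03  -0.014] op 0.0855 j [-0.43  0.17  1.94 -0.01  1.05  1.12]
s front 425 [[0.451, -0.476, 0.095], [0.456, -0.387, 0.104], [0.46, -0.304, 0.111]]
t front 229 [[0.448, -0.475, 0.096], [0.453, -0.393, 0.109], [0.457, -0.305, 0.114]]
t pull 182 [[0.422, -0.444, 0.058], [0.428, -0.397, 0.063], [0.444, -0.346, 0.068]]
from [ 0.4235 -0.1209  0.1307] t 15.98 travel [-0.0587, 0.273, 0.0021] rot [0.0046, 0.0033, 0.019]
```

View pics/k22.png

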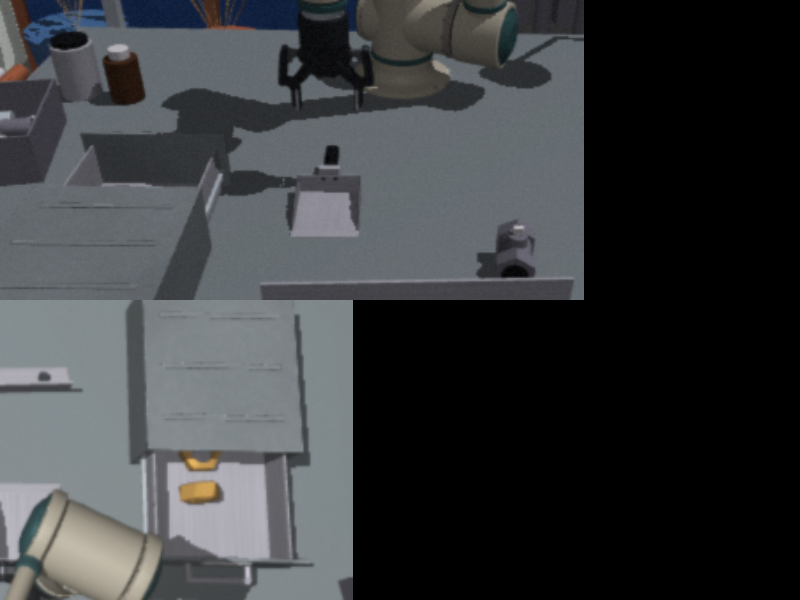

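The scoop lies flat and released ((325,205) in the scene crop), and the drawer is unmoved with its pull at x≈0.428. Next: fingers shut, go in front of the pull.

```bash
python3 - <<'E'
from h import *
delta([.355,-.396,.12],tgt(0,-12))
E
```

```text
from [ 0.4235 -0.1209  0.1307] t 15.98 travel [-0.0737, 0.2737, 0.0122] rot [0.0026, 0.2128, 0.0194]
```

>>> drive_tool:
  motion:
    - {"travel":[-0.01,0.036,0.001],"rot":[0,0.04,0.004],"gripper":255}
    - {"travel":[-0.021,0.075,0.003],"rot":[0,0.08,0.008],"gripper":255}
    - {"travel":[-0.032,0.114,0.005],"rot":[0,0.12,0.011],"gripper":255}
    - {"travel":[-0.042,0.153,0.007],"rot":[0,0.16,0.015],"gripper":255}
    - {"travel":[-0.053,0.192,0.009],"rot":[0,0.2,0.019],"gripper":255}

```text
t: 16.4
tcp_pos: [0.3734, -0.3151, 0.1222]
tool_rot: [0.001, 0.995, 0.0, 0.099]
ft_force: [1.2, -0.6, 0.0]
opening: 0.0258
```

```bash
python3 - <<'E'
from h import *
info()
delta([.355,-.396,.06],tgt(0,-12))
E
```

```text
t 16.4 p [ 0.3734 -0.3151  0.1222] yaw 0.07 pitch -11.37 roll 0.17 F [ 1.24 -0.65  0.02] T [0.022 0.006 0.014] op 0.0258 j [-0.97  0.17  1.97  0.21  0.9   0.48]
from [ 0.3734 -0.3151  0.1222] t 16.4 travel [-0.0304, 0.0807, 0.0576] rot [0.0027, 0.0111, 0.0011]
```

>>> drive_tool:
  motion:
    - {"travel":[-0.012,0.034,0.01],"rot":[0,0.005,0],"gripper":255}
    - {"travel":[-0.022,0.06,0.028],"rot":[0.002,0.01,0],"gripper":255}
    - {"travel":[-0.028,0.078,0.046],"rot":[0.003,0.011,0],"gripper":255}
    - {"travel":[-0.03,0.081,0.058],"rot":[0.003,0.011,0],"gripper":255}
    - {"travel":[-0.032,0.081,0.066],"rot":[0.003,0.011,0],"gripper":255}

```text
t: 16.82
tcp_pos: [0.3539, -0.3971, 0.049]
tool_rot: [-0.001, 0.995, -0.001, 0.104]
ft_force: [-0.5, 0.4, -0.6]
opening: 0.0
```

```bash
python3 - <<'E'
from h import *
info()
crops(0,0,(60,120,330,310),(380,150,550,330),'k23')
delta([.40,-.396,.05],tgt(0,-12))
E
```

```text
t 16.82 p [ 0.3539 -0.3971  0.049 ] yaw -0.11 pitch -11.9 roll -0.15 F [-0.53  0.45 -0.61] T [-0.009  0.096  0.001] op 0.0 j [-1.1   0.34  1.97  0.27  0.77  0.28]
from [ 0.354  -0.3944  0.0492] t 16.92 travel [0.0452, 0.0016, 0.0086] rot [-0.0052, 0.0026, -0.0003]
```

View pics/k23.png

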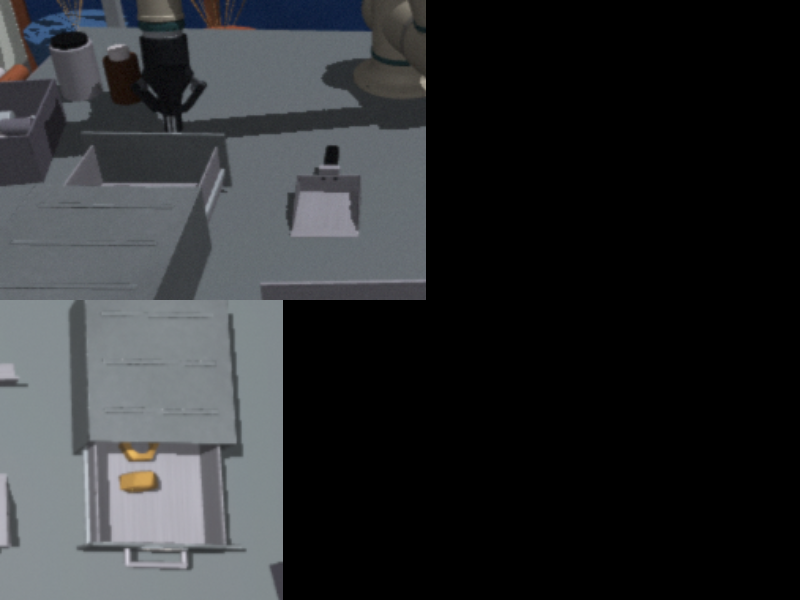

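The shut fingers stand in front of the pull, centred on the bar at (157,560) in the top crop. I'll push.

>>> drive_tool:
  motion:
    - {"travel":[0.02,0.001,0.004],"rot":[-0.003,0,0],"gripper":255}
    - {"travel":[0.039,0.001,0.008],"rot":[-0.005,0,0],"gripper":255}
    - {"travel":[0.051,0.001,0.011],"rot":[-0.005,0,0],"gripper":255}
    - {"travel":[0.06,0.001,0.013],"rot":[-0.005,0,0],"gripper":255}
    - {"travel":[0.07,0.001,0.015],"rot":[-0.005,0,0],"gripper":255}

```text
t: 17.33
tcp_pos: [0.4257, -0.3945, 0.0492]
tool_rot: [-0.0, 0.995, 0.001, 0.103]
ft_force: [-2.1, -0.7, 0.7]
opening: 0.0001
```

```bash
python3 - <<'E'
from h import *
info()
delta([.48,-.396,.05],tgt(0,-12))
E
```

```text
t 17.33 p [ 0.4257 -0.3945  0.0492] yaw 0.11 pitch -11.78 roll -0.0 F [-2.08 -0.7   0.68] T [-0.02   0.466 -0.029] op 0.0001 j [-0.98  0.39  1.87  0.24  0.78  0.43]
from [ 0.4257 -0.3945  0.0492] t 17.33 travel [0.0533, 0.0016, 0.0103] rot [-0.0004, 0.0039, 0.0018]
```

>>> drive_tool:
  motion:
    - {"travel":[0.011,0,0.002],"rot":[0,0,0],"gripper":255}
    - {"travel":[0.022,0.001,0.0045],"rot":[0,0,0],"gripper":255}
    - {"travel":[0.033,0.001,0.007],"rot":[0,0,0],"gripper":255}
    - {"travel":[0.044,0.0015,0.009],"rot":[0,0,0],"gripper":255}
    - {"travel":[0.055,0.0015,0.0115],"rot":[0,0,0],"gripper":255}

```text
t: 17.75
tcp_pos: [0.4826, -0.395, 0.0489]
tool_rot: [-0.001, 0.995, 0.001, 0.102]
ft_force: [-3.3, 1.5, 1.6]
opening: 0.0002
```

>>> drive_tool:
  motion:
    - {"travel":[0.011,0,0.002],"rot":[0,0,0],"gripper":255}
    - {"travel":[0.022,0,0.0045],"rot":[0,0,0],"gripper":255}
    - {"travel":[0.033,0,0.007],"rot":[0,0,0],"gripper":255}
    - {"travel":[0.044,0,0.009],"rot":[0,0,0],"gripper":255}
    - {"travel":[0.055,0,0.0115],"rot":[0,0,0],"gripper":255}

```text
t: 18.17
tcp_pos: [0.5399, -0.3951, 0.0487]
tool_rot: [-0.001, 0.995, 0.001, 0.102]
ft_force: [-2.9, 0.1, 0.9]
opening: 0.0
```

```bash
python3 - <<'E'
from h import *
info()
crops(0,0,(60,120,330,310),(380,130,550,330),'k24')
delta([.58,-.396,.05],tgt(0,-12))
E
```

```text
t 18.17 p [ 0.5399 -0.3951  0.0487] yaw 0.1 pitch -11.72 roll -0.08 F [-2.92  0.1   0.91] T [-0.02   0.493 -0.028] op 0.0 j [-0.82  0.49  1.69  0.2   0.84  0.63]
from [ 0.5417 -0.3956  0.0493] t 18.27 travel [0.0376, 0.0005, 0.0072] rot [-0.0005, 0.0017, 0.0025]
```

View pics/k24.png

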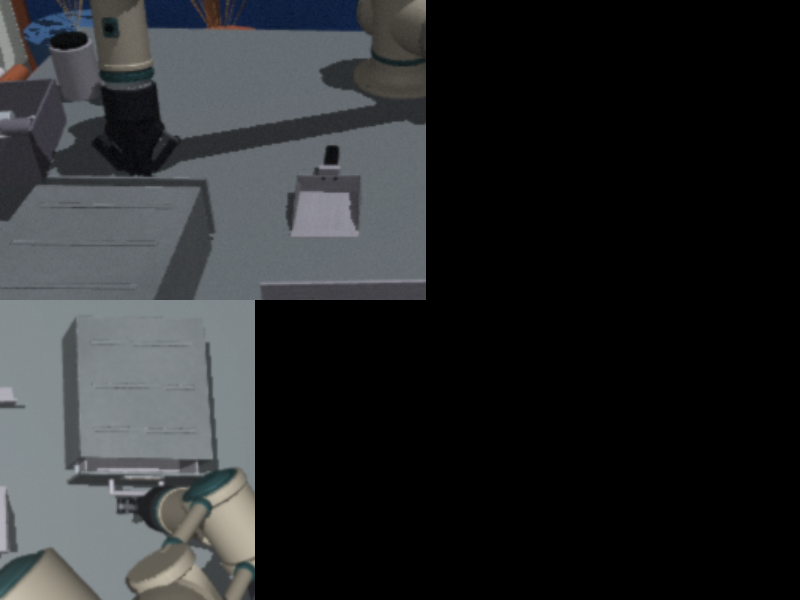

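About 30 mm remains. I'll go slower now.

>>> drive_tool:
  motion:
    - {"travel":[0.007,0,0.0015],"rot":[0,0,0],"gripper":255}
    - {"travel":[0.014,0,0.003],"rot":[0,0,0],"gripper":255}
    - {"travel":[0.02,0,0.004],"rot":[0,0,0],"gripper":255}
    - {"travel":[0.025,0,0.005],"rot":[0,0,0],"gripper":255}

```text
t: 18.6
tcp_pos: [0.5673, -0.3953, 0.0491]
tool_rot: [-0.0, 0.995, 0.001, 0.103]
ft_force: [-2.8, -0.1, -1.4]
opening: -0.0004
```

>>> drive_tool:
  motion:
    - {"travel":[0.003,0,0.0005],"rot":[0,0,0],"gripper":255}
    - {"travel":[0.006,0,0.001],"rot":[0,0,0],"gripper":255}

```text
t: 18.77
tcp_pos: [0.5684, -0.3952, 0.0486]
tool_rot: [-0.001, 0.995, 0.003, 0.098]
ft_force: [-23.4, -2.4, 10.1]
opening: -0.0002
```

```bash
python3 - <<'E'
from h import *
info()
crops(0,0,(60,150,230,250),(400,190,530,290),'k25')
E
```

```text
t 18.77 p [ 0.5684 -0.3952  0.0486] yaw 0.35 pitch -11.24 roll -0.07 F [-23.41  -2.39  10.06] T [-0.414  3.494 -0.084] op -0.0002 j [-0.78  0.52  1.63  0.18  0.87  0.67]
```

View pics/k25.png

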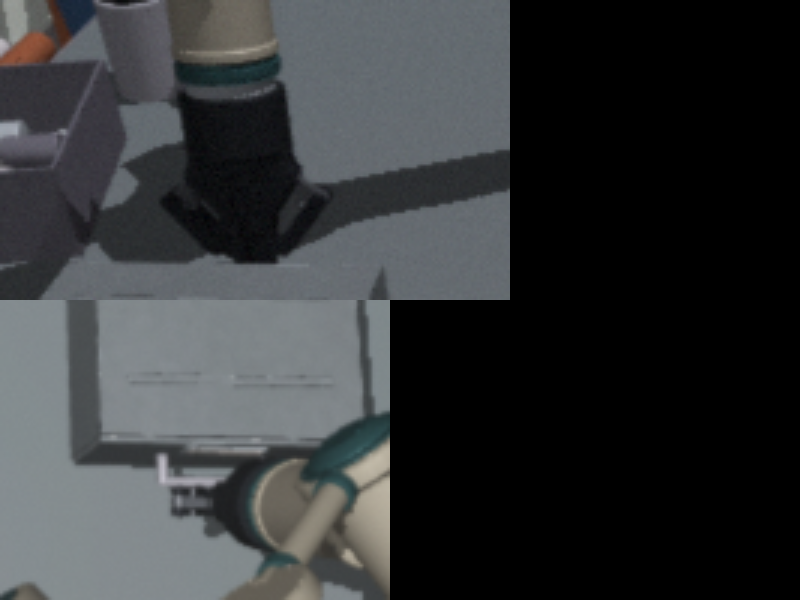

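The drawer is on its hard stop (23 N) and the front looks flush with the cabinet. I'll back away and verify.

>>> drive_tool:
  motion:
    - {"travel":[-0.01,0,-0.002],"rot":[0,0,0],"gripper":255}
    - {"travel":[-0.04,0,-0.008],"rot":[0,0,0],"gripper":255}
    - {"travel":[-0.08,0,-0.02],"rot":[0,0,0],"gripper":255}
    - {"travel":[-0.12,0,-0.04],"rot":[0,0,0],"gripper":255}
    - {"travel":[-0.16,0,-0.07],"rot":[0,0,0],"gripper":255}

```text
t: 19.28
tcp_pos: [0.4063, -0.3951, 0.0803]
tool_rot: [-0.002, 0.995, 0.003, 0.098]
ft_force: [-0.4, -0.0, -0.7]
opening: 0.0
```

```bash
python3 - <<'E'
from h import *
info()
crops(0,0,(20,130,430,310),(170,120,550,330),'k26')
for n in 'st':
    f=load('k26'+n);P=cloud(f);g=P[...,2];hsv=cv2.cvtColor(f['image'],cv2.COLOR_RGB2HSV)
    b=(P[...,0]>.5)&(P[...,0]<.66)&(g>.1)&(g<.125)&(P[...,1]<-.3)&(P[...,1]>-.48); q=P[b]; print(n,'top front edge',np.percentile(q[:,0],[0.5,1,2,5]).round(4))
    b=(P[...,0]>.55)&(P[...,0]<.61)&(g>.045)&(g<.075)&(P[...,1]<-.3)&(P[...,1]>-.48); q=P[b]; print('pull',len(q),np.percentile(q,[2,50,98],axis=0).round(3).tolist() if len(q)>3 else '')
    for lo,hi in((.37,.43),(.47,.49),(.50,.53),(.53,.56)):
        b=(P[...,0]>lo)&(P[...,0]<hi)&(P[...,1]>-.15)&(P[...,1]<-.08)&((hsv[...,2]>110)|(hsv[...,2]<60)); print(lo,b.sum(),np.median(g[b]).round(4))
    for nm,b in (('valve',(P[...,0]>.55)&(P[...,0]<.72)&(g>.05)&(g<.1)&(P[...,1]<.25)&(P[...,1]>.08)),('cup',(P[...,0]>.55)&(P[...,0]<.8)&(g>.08)&(g<.13)&(P[...,1]<.5)&(P[...,1]>.3)),('lever',(P[...,0]>.35)&(P[...,0]<.6)&(g>.011)&(g<.03)&(P[...,1]<.45)&(P[...,1]>.3))):
        q=P[b]; print(nm,np.percentile(q,[2,50,98],axis=0).round(3).tolist())
E
```

```text
t 19.28 p [ 0.4063 -0.3951  0.0803] yaw 0.29 pitch -11.23 roll -0.2 F [-0.4  -0.02 -0.66] T [-0.045  0.107  0.049] op 0.0 j [-1.    0.34  1.86  0.22  0.86  0.43]
s top front edge [0.6125 0.6133 0.6142 0.6156]
pull 0 
0.37 140 0.0437
0.47 107 0.0016
0.5 193 0.0018
0.53 262 0.0012
valve [[0.614, 0.136, 0.05], [0.67, 0.16, 0.058], [0.705, 0.189, 0.083]]
cup [[0.621, 0.336, 0.081], [0.654, 0.372, 0.094], [0.691, 0.404, 0.106]]
lever [[0.429, 0.361, 0.011], [0.471, 0.378, 0.016], [0.542, 0.393, 0.021]]
t top front edge [0.6048 0.606  0.6063 0.6071]
pull 313 [[0.578, -0.473, 0.047], [0.597, -0.397, 0.063], [0.607, -0.308, 0.073]]
0.37 459 0.0029
0.47 169 0.0019
0.5 265 0.0018
0.53 269 0.002
valve [[0.612, 0.138, 0.05], [0.653, 0.162, 0.058], [0.7, 0.189, 0.084]]
cup [[0.619, 0.337, 0.081], [0.66, 0.38, 0.097], [0.688, 0.405, 0.108]]
lever [[0.428, 0.361, 0.011], [0.469, 0.379, 0.017], [0.545, 0.393, 0.023]]
```

View pics/k26.png

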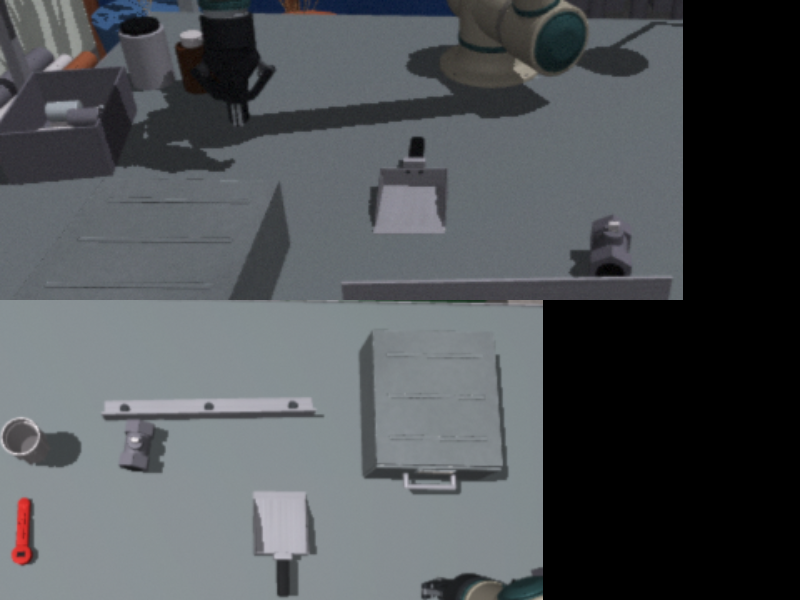

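```bash
python3 - <<'E'
from h import *
for n in('top0','k17t','scene0','k23s'):
    P=cloud(load(n));g=P[...,2]
    b=(P[...,0]>.58)&(P[...,0]<.66)&(g>.1)&(g<.125)&(P[...,1]<-.3)&(P[...,1]>-.40); q=P[b]; print(n,np.percentile(q[:,0],[.5,1,2,5]).round(4))
im=load('k26t')['image'][200:260,410:540]
cv2.imwrite('pics/k27.png',cv2.cvtColor(cv2.resize(im,None,fx=6,fy=6),cv2.COLOR_RGB2BGR))
E
```

```text
top0 [0.613  0.6131 0.6137 0.6147]
k17t [0.6126 0.6132 0.6136 0.6145]
scene0 [0.613  0.6134 0.6141 0.6156]
k23s [0.6126 0.6132 0.6137 0.615 ]
```

View pics/k27.png

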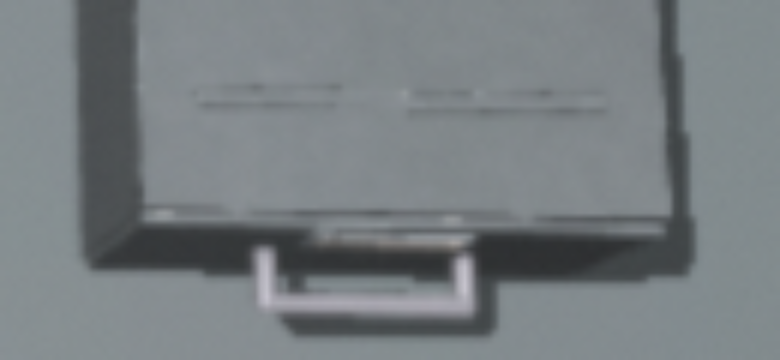

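The drawer front is flush: panel face at 0.606 against the cabinet face at 0.613, with a 6 mm panel. The scoop is flat and the bystanders are unmoved. I'll clear the arm a little and let things settle.

>>> drive_tool:
  motion:
    - {"travel":[0,0,-0.02],"rot":[0,0,0],"gripper":255}
    - {"travel":[0,0,-0.05],"rot":[0,0,0],"gripper":255}
    - {"travel":[0,0,-0.05],"rot":[0,0,0],"gripper":255}
    - {"travel":[0,0,-0.05],"rot":[0,0,0],"gripper":255}
    - {"travel":[0,0,-0.05],"rot":[0,0,0],"gripper":255}

```text
t: 19.8
tcp_pos: [0.3958, -0.3971, 0.1326]
tool_rot: [0.001, 0.995, 0.001, 0.099]
ft_force: [-0.3, 0.4, -0.4]
opening: -0.0001
```

>>> drive_tool:
  motion:
    - {"travel":[0,0,0],"rot":[0,0,0],"gripper":255}
    - {"travel":[0,0,0],"rot":[0,0,0],"gripper":255}
    - {"travel":[0,0,0],"rot":[0,0,0],"gripper":255}
    - {"travel":[0,0,0],"rot":[0,0,0],"gripper":255}
    - {"travel":[0,0,0],"rot":[0,0,0],"gripper":255}

```text
t: 20.22
tcp_pos: [0.3958, -0.3969, 0.132]
tool_rot: [0.0, 0.995, 0.001, 0.099]
ft_force: [0.5, -1.2, 0.9]
opening: 0.0003
```

```bash
python3 - <<'E'
from h import *
info(); print(bot.job_done())
E
```

```text
t 20.22 p [ 0.3958 -0.3969  0.132 ] yaw 0.1 pitch -11.37 roll 0.05 F [ 0.5  -1.16  0.93] T [-0.071  0.073 -0.045] op 0.0003 j [-1.02  0.27  1.8   0.2   0.98  0.44]
the job is handed in; nothing more can be done
None
```

I scooped up both nuts one after the other against the back rail and lifted them in one load. I tipped them into the drawer, laid the scoop flat and released, and pushed the drawer shut. The job was handed in at 20.2 s; it gives no verdict.

- **Nuts:** Before closing, both were seen inside the drawer, one flat and one standing on edge. I couldn't see them after the drawer was shut.
- **Drawer:** It hit its hard stop at 23 N. The front panel sits about 1–2 mm off the cabinet face, within camera error.
- **Scoop:** It lies flat and released, with the pan 1–2 mm above the worktop by depth.
- **Valve, cup and red handle:** They measured within a few mm of where they started.
- **Robot:** The arm is clear of everything, and the wrist force reads about 1–2 N.

The two cameras disagreed by about 5 mm in x. I used the average and found the actual contacts by force.

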